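# Load the analyser carrier with the septum-capped sample pots

### The job

Load the white four-well carrier for the analyser: stand each of the four sample pots whose cap has a black dot upright in the well of the same colour as its cap, setting it down gently and keeping it upright all the way. The two pots with plain caps do not belong: leave them standing where they are.

Things in the scene. Friction and masses are not known exactly. Their poses are not given: they have to be found in the camera images.
- pot_purple: loose upright round sample pot, purple screw cap with a BLACK dot (19 mm) in the middle of its top. Pale body 31 mm across; cap 35 mm across, 56 to 74 mm above the underside; height 74 mm; about 70 g. Stands on a pale grey mat (top 3 mm above the bench) among the other pots, centres at least 65 mm apart. Grip the cap from any side. Origin: centre of the underside, z up; yaw has no meaning.
- pot_yellow: loose upright round sample pot, yellow screw cap with a BLACK dot (19 mm) in the middle of its top. Pale body 31 mm across; cap 35 mm across, 56 to 74 mm above the underside; height 74 mm; about 70 g. Stands on a pale grey mat (top 3 mm above the bench) among the other pots, centres at least 65 mm apart. Grip the cap from any side. Origin: centre of the underside, z up; yaw has no meaning.
- pot_green: loose upright round sample pot, green screw cap with a BLACK dot (19 mm) in the middle of its top. Pale body 31 mm across; cap 35 mm across, 56 to 74 mm above the underside; height 74 mm; about 70 g. Stands on a pale grey mat (top 3 mm above the bench) among the other pots, centres at least 65 mm apart. Grip the cap from any side. Origin: centre of the underside, z up; yaw has no meaning.
- pot_blue: loose upright round sample pot, sky-blue screw cap with a BLACK dot (19 mm) in the middle of its top. Pale body 31 mm across; cap 35 mm across, 56 to 74 mm above the underside; height 74 mm; about 70 g. Stands on a pale grey mat (top 3 mm above the bench) among the other pots, centres at least 65 mm apart. Grip the cap from any side. Origin: centre of the underside, z up; yaw has no meaning.
- well_purple: purple square well, one of four (purple, yellow, green, sky-blue) set two by two, 72 mm apart, in any arrangement, in a low fixed white carrier (24 mm high). Inside 54 x 54 mm, open on top, walls 4 mm thick; rim 22 mm and inner floor 4 mm above its origin. Origin: centre of the well's underside, 6 mm above the bench; x and y along the walls, z up. Fixed.
- well_yellow: yellow square well, one of four (purple, yellow, green, sky-blue) set two by two, 72 mm apart, in any arrangement, in a low fixed white carrier (24 mm high). Inside 54 x 54 mm, open on top, walls 4 mm thick; rim 22 mm and inner floor 4 mm above its origin. Origin: centre of the well's underside, 6 mm above the bench; x and y along the walls, z up. Fixed.
- well_green: green square well, one of four (purple, yellow, green, sky-blue) set two by two, 72 mm apart, in any arrangement, in a low fixed white carrier (24 mm high). Inside 54 x 54 mm, open on top, walls 4 mm thick; rim 22 mm and inner floor 4 mm above its origin. Origin: centre of the well's underside, 6 mm above the bench; x and y along the walls, z up. Fixed.
- well_blue: sky-blue square well, one of four (purple, yellow, green, sky-blue) set two by two, 72 mm apart, in any arrangement, in a low fixed white carrier (24 mm high). Inside 54 x 54 mm, open on top, walls 4 mm thick; rim 22 mm and inner floor 4 mm above its origin. Origin: centre of the well's underside, 6 mm above the bench; x and y along the walls, z up. Fixed.
- plain_purple: look-alike that stays: same pot as pot_purple, same sizes, purple cap, but the cap top is plain with NO black dot. Loose, stands on the mat among the others. Origin: centre of its underside, z up.
- plain_yellow: look-alike that stays: same pot as pot_yellow, same sizes, yellow cap, but the cap top is plain with NO black dot. Loose, stands on the mat among the others. Origin: centre of its underside, z up.
Things that resemble listed ones, but are neither listed nor needed, are in the scene too. What is shaped like the pot_blue but pink or red is not meant. Leave any red look-alike of the pot_yellow alone.

How it is judged:
At the end, for the whole second after the job is handed in: Each black-dot pot stands in the well of its colour (centre within 18 mm of the well's, underside under 8 mm above the well's origin, tilt under 0.12 rad), released and at rest (under 0.02 m/s); both plain-capped pots stand upright (under 0.12 rad), within 15 mm of their start (horizontal distance between pot_purple and well_purple below 0.018 m and z of pot_purple in the frame of well_purple below 0.008 m and angle between each of pot_purple, pot_yellow, pot_green, pot_blue, plain_purple, plain_yellow's own z axis and vertical below 0.12 rad and linear speed of each of pot_purple, pot_yellow, pot_green, pot_blue below 0.02 m/s and contact force between each of pot_purple, pot_yellow, pot_green, pot_blue and the fingers below 0.1 N and horizontal distance between pot_yellow and well_yellow below 0.018 m and z of pot_yellow in the frame of well_yellow below 0.008 m and horizontal distance between pot_green and well_green below 0.018 m and z of pot_green in the frame of well_green below 0.008 m and horizontal distance between pot_blue and well_blue below 0.018 m and z of pot_blue in the frame of well_blue below 0.008 m and distance of each of plain_purple, plain_yellow from where it was at the start of the episode below 0.015 m); the robot touches nothing.
It fails at once if a look-alike pot is shifted by more than 15 mm or tipped (distance of any of plain_purple, plain_yellow from where it was at the start of the episode above 0.015 m or angle between any of plain_purple, plain_yellow's own z axis and vertical above 0.4 rad).
It fails at once if a sample pot is tipped by more than about 35 degrees (angle between any of pot_purple, pot_yellow, pot_green, pot_blue's own z axis and vertical above 0.6 rad).
It fails at once if a sample pot is dropped (falls faster than 0.75 m/s, about 30 mm of free fall, out of the fingers) ((linear speed of pot_purple above 0.75 m/s and contact force between pot_purple and the fingers below 0.05 N) or (linear speed of pot_yellow above 0.75 m/s and contact force between pot_yellow and the fingers below 0.05 N) or (linear speed of pot_green above 0.75 m/s and contact force between pot_green and the fingers below 0.05 N) or (linear speed of pot_blue above 0.75 m/s and contact force between pot_blue and the fingers below 0.05 N)).
It also fails if it takes over 96 s, if anything falls off the work surface, if the arm or the gripper's body presses on something with over 40 N, if the wrist force passes 120 N, or if a joint passes its speed limit or range.

### The arm

A 6-joint arm with a two-finger parallel gripper is mounted at the origin on the work surface. World frame = base frame: x ahead of the robot, y to its left, z up, the work surface at z = 0. Lengths are in m, angles in rad, forces in N, time in s.
With the tool pointing down it reaches from about 0.425 to 0.95 m from the base axis. Payload 3.5 kg.
Tool frame: the origin (TCP) lies at the very end of the fingers, on their centre line; the grasp point (between the pads) lies ctrl.grip_point_offset behind it (ctrl.grip_point_offset is the distance from the TCP to the grasp point, in m); z points along the fingers, y is the direction in which the jaws open and shut (so a half turn about z gives the same grasp; the last joint's range is limited). The gripper opens to 85 mm and grips with 20 to 120 N. Pads are 22 mm wide; open, the fingers measure 114 mm over their backs; the gripper's body (76 mm by 85 mm) begins 54 mm behind the grasp point. The pads swing forward as they close: fully open they stand 13 mm farther back than shut.
Start: joints at [-1.415, 0.286, 1.577, -0, 1.279, -0.15], TCP at [0.203, -0.644, 0.208] pointing down, gripper open.
Joint ranges: [-2.77, 2.77], [-0.9, 2.22], [0.21, 2.48], [-1.53, 4.67], [0.24, 2.81], [-2.84, 2.84]. Speed limits (rad/s): [2.79, 2.79, 3.14, 3.14, 3.14, 3.14].

### API

Orientations are given as a unit quaternion [x, y, z, w].
In Python, from plant import telemetry, imaging, ticket, finder, ctrl gives the robot as it stands. The module is installed in compiled form; this text tells all that it offers.
- The arm moves only by the shell command python3 -m crank 'ROWS' [FORCE]. ROWS is JSON, a list of rows, each a list of 7 numbers: the shift along the tool's x, y, z scaled (see below), then the turn, a rotation vector about the tool's x, y, z scaled (see below), then the opening, from 0 (shut) to 1 (fully open). A call has 1 to 12 rows; each row is the pose to reach, as a shift and turn from the pose commanded when the call began, along the tool's axes at that moment; what a row does not reach only later rows make up. The controller multiplies each number of a shift by 0.15 m and each number of a turn by 90 degrees. A row lasts 1/10 s, in which the tool goes at most 50 mm and 8.59 degrees, less where a joint would pass 70% of its speed; a pose out of reach is approached as far as the arm can. A call with a number of a shift or a turn outside -1 to 1 is refused whole. A call with a gripper value outside its range is refused whole. The fingers move at their own pace and stop on an object; FORCE is the grip in N (left out, the last holds). Time passes only in rows, so rows that repeat a pose let the fingers close. It gives the time, the measured TCP pose, the force and the opening at its end, in the units of the state.
- telemetry.get_state(): the state, without advancing time (a new reading comes with each control period).
- imaging.read_camera(name): name is "scene" or "top"; returns a dict with "pixels" (384x512x3 uint8, red, green, blue), "vfov" (degrees; the focal length in pixels is half the picture's height over the tangent of half this angle, whatever the lens; pixels are square), "cx", "cy" (the principal point, pixels), "rvec" (rotation vector, rad) and "tvec" (3), from world to camera coordinates, as OpenCV has them. Camera axes: x right, y down, z forward; pixel columns grow to the right and rows downward; lengths in m; the calibration is good to about 2 mm. A picture is of the moment at which its call begins. There is no depth.
- ticket.sign_off(): hands the job in, once; it reports no verdict.
Trained networks look in a picture, given as the dict that the camera call returned (one of the last four; its "shot" number tells which), for a name from the list of things; names that differ only in an ending like _2 or _b are one class to them, and where a whole thing is asked for, a point or a joint stands for the part that bears it (a point fixed in the world has none). Each returns a list of dicts, best first, with "confidence" (0 to 1); they miss things now and then, are a little off and sometimes report something else, mostly with a low value. They report only what shows in the picture. A call takes as long as a camera call. They do not tell look-alikes from the thing itself.
- finder.masks_of(label, picture): "pixels" (384x512 bool, what is visible of it) and "extent" ([left, top, right, bottom] in pixels, round what is visible of it).
- finder.pinpoint(label, picture): "location" ([row, column] in pixels: a listed point, or the origin of a listed thing).
The state is a dict: "time": time; "qpos": joint angles; "dq": joint speeds; "joint_efforts": joint torques, N m; "eef_pos": TCP position; "tcp_rot": TCP orientation; "contact_force": force on the tool from outside, world axes, zero at the start; "wrist_torque": the same for the moment, N m; "opening": opening from 0.0 (shut) to 1.0 (fully open).
Only numpy, scipy, OpenCV 4.12 (cv2) and the standard library are available. Lean on these libraries where they do the work, as an engineer would, in place of code of your own. Each camera call takes 0.05 s, during which the arm holds its last target.

## Working session

There is one attempt and no reset: what is moved stays moved. The work goes in short steps, Python scripts to look and compute and a shell command to move; the robot and the scene stay as the last step left them, time stands still between calls to the robot, and variables do not carry over. Pictures are saved under pics/ and viewed, and the job is handed in when it is done.

```bash
mkdir -p pics; cat > h.py <<'E'
import numpy as np, cv2
from plant import telemetry, imaging, ticket, finder, ctrl
def K(p):
    h=p["pixels"].shape[0]; f=h/2/np.tan(np.radians(p["vfov"])/2)
    return np.array([[f,0,p["cx"]],[0,f,p["cy"]],[0,0,1]])
def ray(p,u,v,z):
    R=cv2.Rodrigues(np.array(p["rvec"],float))[0]; t=np.array(p["tvec"],float)
    d=R.T@np.linalg.inv(K(p))@np.array([u,v,1.]); c=-R.T@t
    return c+d*(z-c[2])/d[2]
def save(p,n,s=1.5):
    im=cv2.cvtColor(p["pixels"],cv2.COLOR_RGB2BGR)
    cv2.imwrite("pics/"+n,cv2.resize(im,None,fx=s,fy=s,interpolation=cv2.INTER_CUBIC))
E
python3 - <<'E'
from h import *
print(telemetry.get_state(), ctrl.grip_point_offset)
for n in("top","scene"):
    p=imaging.read_camera(n); save(p,n+"0.png")
    print({k:v for k,v in p.items() if k!="pixels"})
    R=cv2.Rodrigues(np.array(p["rvec"],float))[0];print(-R.T@np.array(p["tvec"]))
    for l in ["pot_purple","pot_yellow","pot_green","pot_blue","plain_purple","plain_yellow","well_purple","well_yellow","well_green","well_blue"]:
        ms=finder.masks_of(l,p)
        print(l,[(round(m["confidence"],2),[round(float(x)) for x in m["extent"]]) for m in ms][:4])
E
```

```text
{'time': 0.0, 'qpos': array([-1.41502565e+00,  2.87178761e-01,  1.57821510e+00,  8.04898639e-06,
        1.27861107e+00, -1.49994720e-01]), 'dq': array([ 0.00057993,  0.0004736 ,  0.00096379,  0.00051578,  0.00064315,
       -0.00062634]), 'joint_efforts': array([ 5.77734900e-04, -4.05980802e+01, -2.92627627e+01, -1.86942552e-04,
        5.74643418e-03,  2.13493095e-06]), 'eef_pos': array([ 0.20310958, -0.64295042,  0.2068179 ]), 'tcp_rot': array([ 9.88335644e-01,  1.52286574e-01,  3.69202476e-07, -1.20614702e-03]), 'contact_force': array([-0.12705133,  1.21680725,  0.78302693]), 'wrist_torque': array([-0.01110898,  0.02641312,  0.0303523 ]), 'opening': 1.0006076013544156} 0.0187
{'vfov': 51.66903260316833, 'cx': 250.09126977188618, 'cy': 192.11986657874877, 'rvec': array([ 2.20896473, -2.18679939,  0.05094999]), 'tvec': array([0.0090109 , 0.50182558, 0.68770398]), 'shot': 1}
[0.46926164 0.01386538 0.71024512]
pot_purple [(0.93, [303, 162, 336, 187])]
pot_yellow [(0.79, [305, 120, 328, 147]), (0.58, [216, 58, 233, 89])]
pot_green [(0.87, [360, 215, 397, 240])]
pot_blue [(0.82, [237, 
[... 468 characters left out ...]
4, 'rvec': array([ 1.64173234,  2.17688662, -0.63694102]), 'tvec': array([ 0.1484664 , -0.3897705 ,  1.08571316]), 'shot': 2}
[0.92019427 0.10724392 0.70319103]
pot_purple [(0.73, [201, 178, 218, 207])]
pot_yellow [(0.84, [197, 205, 212, 240])]
pot_green [(0.8, [172, 136, 193, 168])]
pot_blue [(0.82, [212, 103, 226, 135]), (0.81, [210, 144, 222, 171]), (0.56, [265, 164, 279, 191])]
plain_purple [(0.88, [141, 203, 160, 235])]
plain_yellow [(0.6, [157, 170, 177, 203])]
well_purple [(0.56, [335, 226, 363, 260])]
well_yellow [(0.86, [296, 195, 328, 221]), (0.34, [331, 199, 361, 222])]
well_green [(0.82, [327, 196, 360, 224])]
well_blue [(0.74, [297, 222, 327, 256]), (0.41, [142, 202, 163, 234])]
```

View pics/top0.png

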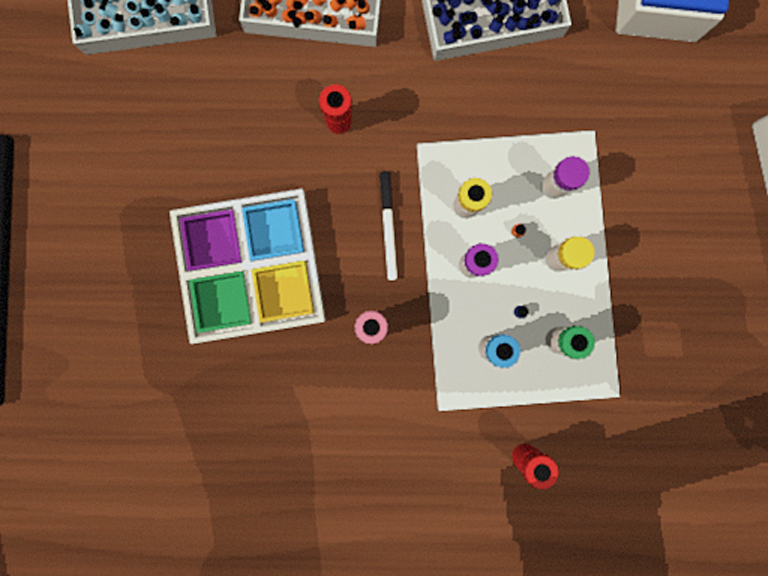

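View pics/scene0.png

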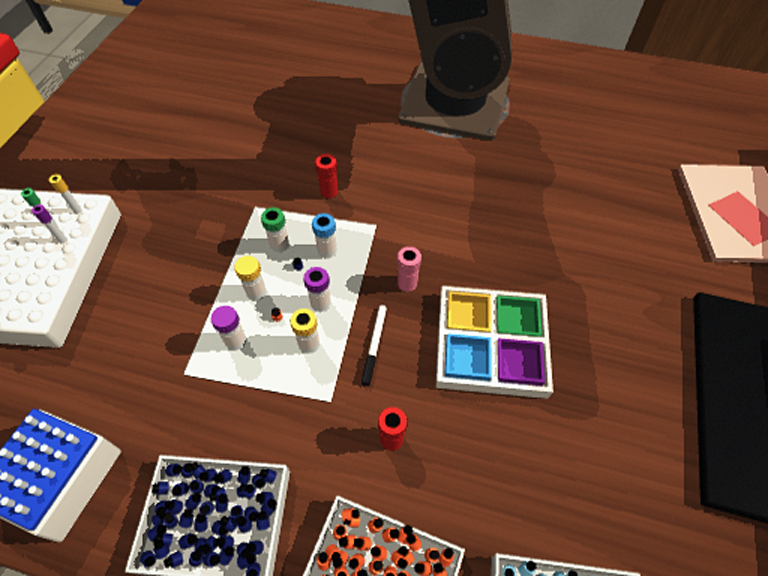

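Top view (1.5× scale): dotted pots are yellow (476,193), purple (481,259), blue (503,351) and green (577,343). The plain ones are purple (571,174) and yellow (576,252). Wells: purple (211,240), blue (273,228), green (220,303), yellow (285,290). Next I'll localise the dots and cap centres in both views.

```bash
cat > loc.py <<'E'
from h import *
def P(p):
    R=cv2.Rodrigues(np.array(p["rvec"],float))[0]
    return K(p)@np.c_[R,np.array(p["tvec"],float)]
def caps(p,seeds,hue=None,r=16):
    # cap top = saturated/dark blob around seed; use dark-dot centroid if dotted
    out={}
    g=p["pixels"].astype(int).max(2)
    for n,(u,v) in seeds.items():
        u0,v0=int(u)-r//2,int(v)-r//2
        w=g[v0:v0+r,u0:u0+r]<60
        k,l,s,c=cv2.connectedComponentsWithStats(w.astype(np.uint8))
        if k>1:
            i=1+np.argmax(s[1:,4]); out[n]=(c[i][0]+u0,c[i][1]+v0,s[i][4])
    return out
E
python3 - <<'E'
from loc import *
pt=imaging.read_camera("top"); ps=imaging.read_camera("scene")
st={n:np.array(x)/1.5 for n,x in dict(yellow=(476,193),purple=(481,259),blue=(503,351),green=(578,343)).items()}
ss={n:np.array(x)/1.5 for n,x in dict(yellow=(304,320),purple=(317,276),blue=(324,222),green=(273,215)).items()}
ct=caps(pt,st);cs=caps(ps,ss)
for n in st:
    a=ray(pt,*ct[n][:2],.077);b=ray(ps,*cs[n][:2],.077)
    print(n,ct[n],cs[n],a[:2].round(4),b[:2].round(4))
for n,c in dict(pl_purple=(571,174),pl_yellow=(576,252)).items(): print(n,ray(pt,c[0]/1.5,c[1]/1.5,.077)[:2])
for n,c in dict(pink=(371,327),red1=(335,100),red2=(542,472)).items(): print(n,ray(pt,c[0]/1.5,c[1]/1.5,.077)[:2])
# wells: rim outer corners of carrier by hand, plus masks
for p in (pt,ps):
  for c in "purple yellow green blue".split():
    m=finder.pinpoint("well_"+c,p)
    print(c,[(round(x["confidence"],2),ray(p,x["location"][1],x["location"][0],.006)[:2].round(4)) for x in m[:2]])
im=cv2.cvtColor(pt["pixels"],cv2.COLOR_RGB2BGR)
cv2.imwrite("pics/car.png",cv2.resize(im[115:240,105:225],None,fx=4.8,fy=4.8,interpolation=cv2.INTER_CUBIC))
E
```

```text
yellow (np.float64(316.9634146341463), np.float64(128.4268292682927), np.int32(82)) (np.float64(201.4468085106383), np.float64(212.06382978723406), np.int32(47)) [ 0.6025 -0.0926] [ 0.6019 -0.0941]
purple (np.float64(321.24175824175825), np.float64(172.16483516483515), np.int32(91)) (np.float64(210.0), np.float64(183.5), np.int32(44)) [ 0.5318 -0.0996] [ 0.531  -0.1013]
blue (np.float64(335.85714285714283), np.float64(233.95604395604397), np.int32(91)) (np.float64(214.87878787878788), np.float64(147.15151515151516), np.int32(33)) [ 0.4334 -0.1231] [ 0.433  -0.1247]
green (np.float64(385.7956989247312), np.float64(228.05376344086022), np.int32(93)) (np.float64(180.78787878787878), np.float64(143.06060606060606), np.int32(33)) [ 0.4436 -0.2025] [ 0.443  -0.2041]
pl_purple [ 0.62370886 -0.19532109]
pl_yellow [ 0.53954794 -0.20022748]
pink [0.45734112 0.01803086]
red1 [0.7019779  0.05951524]
red2 [ 0.30710813 -0.1632077 ]
purple [(0.7, array([0.5555, 0.2021]))]
yellow [(0.78, array([0.4956, 0.1222]))]
green [(0.98, array([0.4869, 0.1889]))]
blue [(0.91, array([0.5694, 0.1349]))]
purple [(0.82, array([0.5576, 0.2057]))]
yellow [(0.79, array([0.4946, 0.1169]))]
green [(0.93, array([0.4852, 0.1911])), (0.54, array([ 0.5364, -0.105 ]))]
blue [(0.92, array([0.5652, 0.1332])), (0.18, array([ 0.6245, -0.2015]))]
```

View pics/car.png

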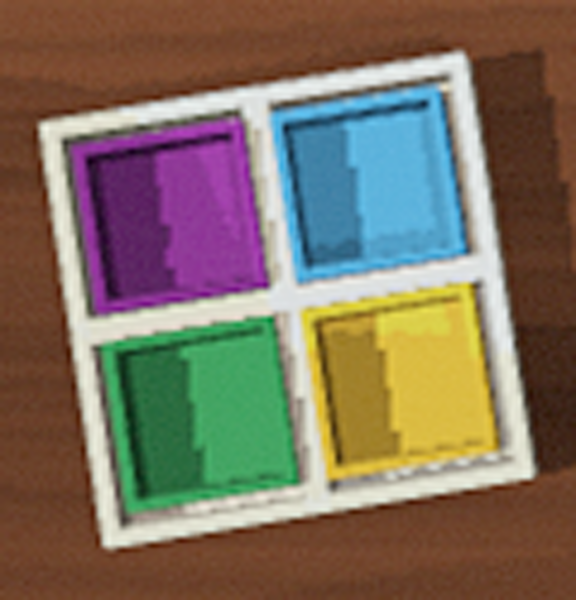

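```bash
python3 - <<'E'
from loc import *
p=imaging.read_camera("top")
c=[ray(p,u/4.8+105-.4,v/4.8+115-.4,.024)[:2] for u,v in [(42,122),(465,52),(535,475),(108,547)]]
c=np.array(c); m=c.mean(0); print(c.round(4),m,[np.linalg.norm(c[i]-c[i-1]) for i in range(4)])
ey=(c[0]+c[3]-c[1]-c[2]);ey/=np.linalg.norm(ey)
ex=(c[0]+c[1]-c[2]-c[3]);ex/=np.linalg.norm(ex)
print(ex,ey,"yaw",np.arctan2(ex[1],ex[0]),np.arctan2(-ey[0],ey[1]))
W={n:m+36e-3*(a*ex+b*ey) for n,(a,b) in dict(purple=(1,1),blue=(1,-1),green=(-1,1),yellow=(-1,-1)).items()}
print(W)
s=telemetry.get_state()
from scipy.spatial.transform import Rotation as R
print(R.from_quat(s["tcp_rot"]).as_matrix().round(4), s["eef_pos"], R.from_quat(s["tcp_rot"]).as_matrix().T@np.array([0,0,1]))
E
```

```text
[[0.5896 0.2533]
 [0.6168 0.1001]
 [0.4635 0.0725]
 [0.4361 0.2256]] [0.5265003  0.16287146] [np.float64(0.15603953585554833), np.float64(0.1555719483537015), np.float64(0.15583904536198923), np.float64(0.15550050520458378)]
[0.98412747 0.17746302] [-0.17544733  0.98448882] yaw 0.178407953390503 0.1763601285670978
{'purple': array([0.55561279, 0.20470173]), 'blue': array([0.568245  , 0.13381853]), 'green': array([0.48475561, 0.19192439]), 'yellow': array([0.49738782, 0.12104119])}
[[ 0.9536  0.3011 -0.    ]
 [ 0.3011 -0.9536  0.    ]
 [-0.     -0.     -1.    ]] [ 0.20323539 -0.64365348  0.20820004] [-9.52079211e-06 -4.47140250e-05 -9.99999999e-01]
```

```bash
python3 -m crank '[[0.15,-0.15,0,0,0,0.05,0.7],[0.35,-0.35,0,0,0,0.1,0.7],[0.6,-0.6,0,0,0,0.15,0.7],[0.85,-0.85,0,0,0,0.195,0.7],[1,-1,0,0,0,0.195,0.7],[1,-1,0,0,0,0.195,0.7],[1,-1,0,0,0,0.195,0.7]]' 60
cat > st.py <<'E'
from h import *
import sys
from scipy.spatial.transform import Rotation as R
s=telemetry.get_state();M=R.from_quat(s["tcp_rot"]).as_matrix()
print(round(s["time"],2),s["eef_pos"].round(4),s["opening"].round(3),"rotvec err(tool)",R.from_matrix(M.T@np.diag([1,-1,-1])).as_rotvec().round(4)/(np.pi/2),"F",s["contact_force"].round(1),"q",s["qpos"].round(2))
for a in sys.argv[1:]:
    t=np.array(eval(a)); print(a,(M.T@(t-s["eef_pos"])/.15).round(3))
E
python3 st.py "[.602,-.0933,.2]"
```

```text
time: 2.35
eef_pos: [0.3016, -0.4552, 0.2087]
tcp_rot: [1.0, 0.001, 0.0, 0.001]
contact_force: [-1.1, -0.3, 0.3]
opening: 0.7Traceback (most recent call last):
  File "st.py", line 5, in <module>
    print(round(s["time"],2),s["eef_pos"].round(4),s["opening"].round(3),"rotvec err(tool)",R.from_matrix(M.T@np.diag([1,-1,-1])).as_rotvec().round(4)/(np.pi/2),"F",s["contact_force"].round(1),"q",s["qpos"].round(2))
                                                   ^^^^^^^^^^^^^^^^^^
AttributeError: 'float' object has no attribute 'round'
```

```bash
sed -i 's/s\["opening"\].round(3)/round(float(s["opening"]),3)/' st.py
python3 -m crank '[[0.2,-0.25,0,0,0,0,0.7],[0.45,-0.5,0,0,0,0,0.7],[0.7,-0.75,0,0,0,0,0.7],[0.9,-1,0,0,0,0,0.7],[1,-1,0,0,0,0,0.7]]' && python3 -m crank '[[0.2,-0.25,0,0,0,0,0.7],[0.45,-0.5,0,0,0,0,0.7],[0.7,-0.75,0,0,0,0,0.7],[0.9,-1,0,0,0,0,0.7],[1,-1,0,0,0,0,0.7]]' && python3 -m crank '[[0,-0.2,0,0,0,0,0.7],[0,-0.41,0,0,0,0,0.7],[0,-0.41,0,0,0,0,0.7],[0,-0.41,0,0,0,0,0.7]]'
python3 st.py "[.602,-.0933,.049]"
```

```text
time: 2.85
eef_pos: [0.4529, -0.3035, 0.2084]
tcp_rot: [1.0, 0.001, 0.0, -0.0]
contact_force: [-1.0, -0.3, 0.0]
opening: 0.696
time: 3.35
eef_pos: [0.6037, -0.1535, 0.208]
tcp_rot: [1.0, 0.001, 0.0, -0.0]
contact_force: [-0.3, -0.9, -0.1]
opening: 0.699
time: 3.75
eef_pos: [0.6019, -0.0954, 0.2081]
tcp_rot: [1.0, -0.0, 0.0, 0.0]
contact_force: [-0.4, -0.1, 0.7]
opening: 0.7
3.75 [ 0.6019 -0.0954  0.2081] 0.7 rotvec err(tool) [ 5.72957795e-04 -6.36619772e-05 -4.45633841e-04] F [-0.4 -0.1  0.7] q [-0.32  0.14  1.74 -0.    1.25  1.25]
[.602,-.0933,.049] [ 1.00e-03 -1.50e-02  1.06e+00]
```

```bash
python3 -m crank '[[0,-0.015,0.2,0,0,0,0.7],[0,-0.015,0.45,0,0,0,0.7],[0,-0.015,0.65,0,0,0,0.7],[0,-0.015,0.8,0,0,0,0.7],[0,-0.015,0.9,0,0,0,0.7],[0,-0.015,1,0,0,0,0.7],[0,-0.015,1,0,0,0,0.7]]' 
python3 st.py "[.602,-.0933,.047]"
python3 - <<'E'
from h import *
for n in("top","scene"): save(imaging.read_camera(n),n+"1.png")
E
```

```text
time: 4.45
eef_pos: [0.6001, -0.0925, 0.0561]
tcp_rot: [1.0, -0.001, -0.002, -0.0]
contact_force: [-0.0, -0.6, -0.1]
opening: 0.701
4.45 [ 0.6001 -0.0925  0.0561] 0.701 rotvec err(tool) [-0.00057296  0.00216451 -0.00101859] F [-0.  -0.6 -0.1] q [-0.32  0.31  1.85 -0.    0.99  1.25]
[.602,-.0933,.047] [0.013 0.006 0.061]
```

View pics/scene1.png

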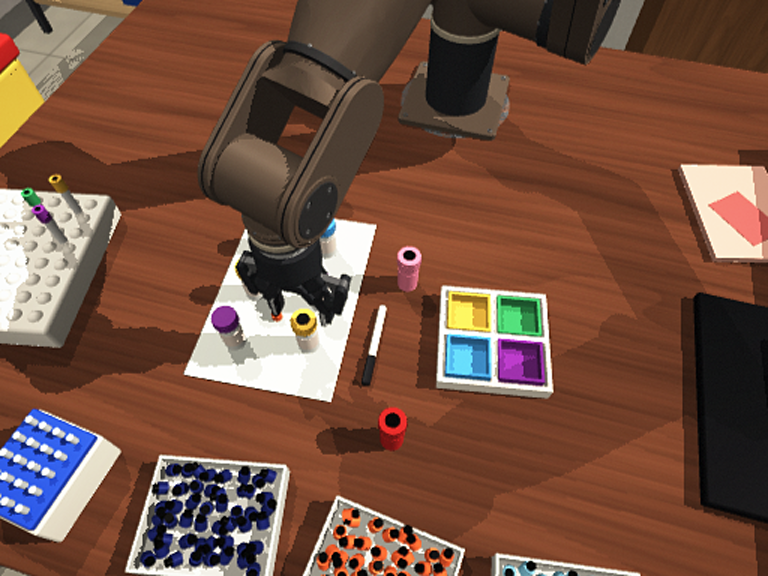

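View pics/top1.png

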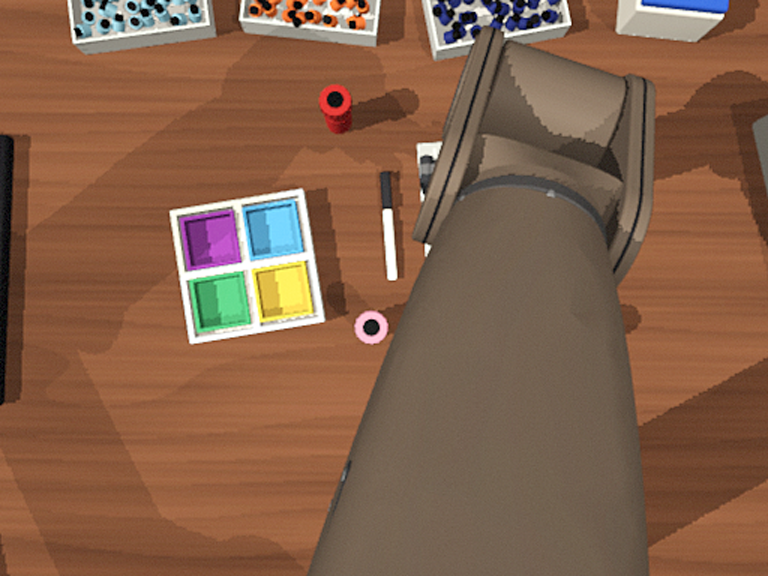

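Scene view: the fingertips at about (278,318) and (328,318) straddle the yellow cap (304,322). No contact so far, so I'll close.

```bash
python3 -m crank '[[0.01,0,0.03,0,0,0,0.7],[0.01,0,0.06,0,0,0,0.7],[0.01,0,0.06,0,0,0,0.6],[0.01,0,0.06,0,0,0,0.5],[0.01,0,0.06,0,0,0,0.4],[0.01,0,0.06,0,0,0,0.3],[0.01,0,0.06,0,0,0,0.2],[0.01,0,0.06,0,0,0,0.2],[0.01,0,0.06,0,0,0,0.2]]' 50
python3 st.py "[.602,-.0933,.047]"
```

```text
time: 5.45
eef_pos: [0.6033, -0.092, 0.0499]
tcp_rot: [1.0, -0.0, 0.001, 0.0]
contact_force: [0.3, 0.6, 3.6]
opening: 0.366
5.45 [ 0.6033 -0.092   0.0499] 0.366 rotvec err(tool) [ 0.00019099 -0.00070028 -0.00038197] F [0.3 0.6 3.6] q [-0.32  0.32  1.85  0.    0.97  1.25]
[.602,-.0933,.047] [-0.009  0.009  0.019]
```

```bash
python3 -m crank '[[0,0,-0.04,0,0,0,0.2],[0,0,-0.12,0,0,0,0.2],[0,0,-0.25,0,0,0,0.2],[0,0,-0.38,0,0,0,0.2],[0,0,-0.5,0,0,0,0.2],[0,0,-0.55,0,0,0,0.2],[0,0,-0.55,0,0,0,0.2]]' 
python3 st.py 
python3 - <<'E'
from h import *
p=imaging.read_camera("scene"); save(p,"scene2.png")
im=cv2.cvtColor(p["pixels"],cv2.COLOR_RGB2BGR)
cv2.imwrite("pics/s2c.png",cv2.resize(im[100:260,130:270],None,fx=3.7,fy=3.7,interpolation=cv2.INTER_CUBIC))
E
```

```text
time: 6.15
eef_pos: [0.6036, -0.0921, 0.1335]
tcp_rot: [1.0, -0.0, 0.001, 0.0]
contact_force: [0.8, 0.5, -0.3]
opening: 0.37
6.15 [ 0.6036 -0.0921  0.1335] 0.37 rotvec err(tool) [ 0.00057296 -0.0018462  -0.00031831] F [ 0.8  0.5 -0.3] q [-0.32  0.22  1.8   0.    1.12  1.25]
```

View pics/s2c.png

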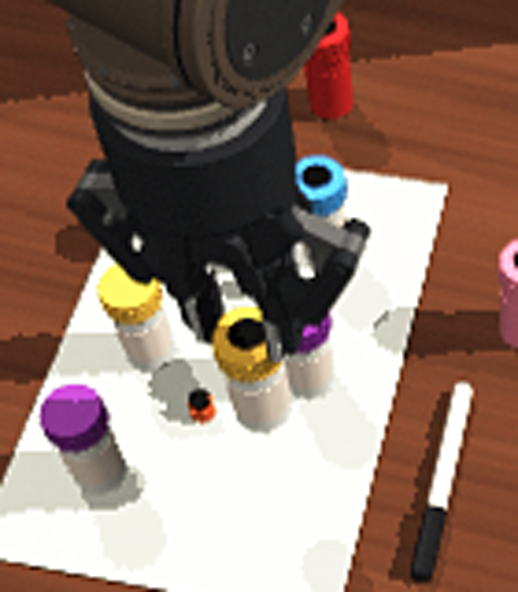

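Yellow is lifted and held upright by its cap (crop 245,340). Now carrying it to the yellow well.

```bash
python3 -m crank '[[-0.04,-0.08,0,0,0,0,0.2],[-0.12,-0.25,0,0,0,0,0.2],[-0.22,-0.44,0,0,0,0,0.2],[-0.33,-0.66,0,0,0,0,0.2],[-0.43,-0.86,0,0,0,0,0.2],[-0.5,-1,0,0,0,0,0.2]]'  && python3 -m crank '[[-0.1,-0.2,0,0,0,0,0.2],[-0.17,-0.34,0,0,0,0,0.2],[-0.2,-0.41,0,0,0,0,0.2],[-0.2,-0.41,0,0,0,0,0.2],[-0.2,-0.41,0,0,0,0,0.2]]' 
python3 st.py "[.498,.1215,.057]"
```

```text
time: 6.8
eef_pos: [0.5251, 0.0606, 0.13]
tcp_rot: [1.0, 0.0, -0.002, -0.0]
contact_force: [0.2, 0.2, -0.1]
opening: 0.369
time: 7.3
eef_pos: [0.4979, 0.1194, 0.1313]
tcp_rot: [1.0, -0.0, -0.0, 0.0]
contact_force: [-0.0, -0.1, 0.1]
opening: 0.367
7.3 [0.4979 0.1194 0.1313] 0.367 rotvec err(tool) [ 3.18309886e-04  2.54647909e-04 -6.36619772e-05] F [-0.  -0.1  0.1] q [ 0.04  0.    2.04 -0.    1.1   1.61]
[.498,.1215,.057] [ 0.001 -0.014  0.496]
```

```bash
python3 -m crank '[[0,-0.014,0.08,0,0,0,0.2],[0,-0.014,0.2,0,0,0,0.2],[0,-0.014,0.32,0,0,0,0.2],[0,-0.014,0.41,0,0,0,0.2],[0,-0.014,0.45,0,0,0,0.2],[0,-0.014,0.47,0,0,0,0.2],[0,-0.014,0.485,0,0,0,0.2],[0,-0.014,0.495,0,0,0,0.2],[0,-0.014,0.495,0,0,0,0.2]]'
python3 st.py
python3 - <<'E'
from h import *
p=imaging.read_camera("scene")
im=cv2.cvtColor(p["pixels"],cv2.COLOR_RGB2BGR)
cv2.imwrite("pics/s3c.png",cv2.resize(im[120:280,260:400],None,fx=3.7,fy=3.7,interpolation=cv2.INTER_CUBIC))
E
```

```text
time: 8.2
eef_pos: [0.4983, 0.1218, 0.0579]
tcp_rot: [1.0, -0.0, 0.0, -0.0]
contact_force: [-0.0, 0.9, -0.3]
opening: 0.365
8.2 [0.4983 0.1218 0.0579] 0.365 rotvec err(tool) [-0.         -0.00063662 -0.00031831] F [-0.   0.9 -0.3] q [0.04 0.11 2.08 0.   0.95 1.61]
```

View pics/s3c.png

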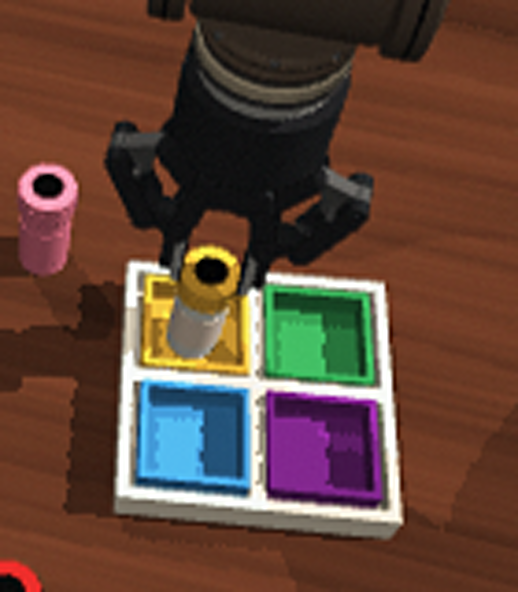

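Held over the middle of the yellow well (base at about 195,350), no contact yet. I'll ease it down.

```bash
python3 -m crank '[[0,0,0.007,0,0,0,0.2],[0,0,0.013,0,0,0,0.2],[0,0,0.013,0,0,0,0.2]]'; python3 st.py
```

```text
time: 8.55
eef_pos: [0.499, 0.1218, 0.0568]
tcp_rot: [1.0, -0.0, 0.001, -0.0]
contact_force: [-0.9, -0.6, 5.6]
opening: 0.364
8.55 [0.499  0.1218 0.0568] 0.364 rotvec err(tool) [-0.         -0.00152789 -0.00019099] F [-0.9 -0.6  5.6] q [ 0.04  0.11  2.08 -0.    0.94  1.61]
```

Touched down (5.6 N). Releasing and backing off upward.

```bash
python3 -m crank '[[0,0,0,0,0,0,0.38],[0,0,0,0,0,0,0.44],[0,0,0,0,0,0,0.55],[0,0,0,0,0,0,0.65],[0,0,0,0,0,0,0.65],[0,0,-0.05,0,0,0,0.65],[0,0,-0.2,0,0,0,0.65],[0,0,-0.45,0,0,0,0.65],[0,0,-0.7,0,0,0,0.65],[0,0,-0.7,0,0,0,0.65]]'; python3 st.py "[.5314,-.1004,.16]"
python3 - <<'E'
from h import *
p=imaging.read_camera("scene")
im=cv2.cvtColor(p["pixels"],cv2.COLOR_RGB2BGR)
cv2.imwrite("pics/s4c.png",cv2.resize(im[120:280,130:400],None,fx=2.9,fy=2.9,interpolation=cv2.INTER_CUBIC))
E
```

```text
time: 9.55
eef_pos: [0.5021, 0.1221, 0.1677]
tcp_rot: [1.0, -0.0, 0.006, -0.0]
contact_force: [1.1, -0.0, 1.0]
opening: 0.648
9.55 [0.5021 0.1221 0.1677] 0.648 rotvec err(tool) [-0.00038197 -0.00814873 -0.00019099] F [ 1.1 -0.   1. ] q [ 0.04 -0.04  2.01  0.    1.16  1.61]
[.5314,-.1004,.16] [0.195 1.483 0.053]
```

View pics/s4c.png

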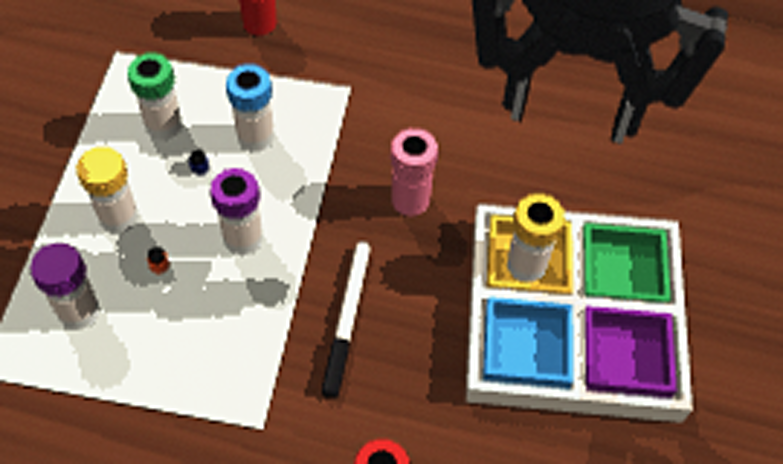

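Yellow stands in its well. Next, purple.

```bash
python3 -m crank '[[0.05,0.25,0,0,0,0,0.7],[0.1,0.5,0,0,0,0,0.7],[0.15,0.75,0,0,0,0,0.7],[0.2,1,0,0,0,0,0.7]]' && python3 -m crank '[[0.02,0.25,0,0,0,0,0.7],[0.02,0.48,0,0,0,0,0.7],[0.02,0.48,0,0,0,0,0.7],[0.02,0.48,0,0,0,0,0.7]]'; python3 st.py "[.5314,-.1004,.048]"
```

```text
time: 10.0
eef_pos: [0.527, -0.0293, 0.1591]
tcp_rot: [1.0, -0.0, -0.001, -0.0]
contact_force: [0.3, 0.2, 0.1]
opening: 0.7
time: 10.4
eef_pos: [0.5299, -0.1003, 0.1592]
tcp_rot: [1.0, -0.001, -0.001, -0.001]
contact_force: [-0.0, -0.8, -0.8]
opening: 0.698
10.4 [ 0.5299 -0.1003  0.1592] 0.698 rotvec err(tool) [-0.00095493  0.00159155 -0.00146423] F [-0.  -0.8 -0.8] q [-0.38  0.04  1.95  0.    1.16  1.2 ]
[.5314,-.1004,.048] [0.012 0.002 0.741]
```

```bash
python3 -m crank '[[0.005,0,0.15,0,0,0,0.7],[0.005,0,0.35,0,0,0,0.7],[0.005,0,0.52,0,0,0,0.7],[0.005,0,0.65,0,0,0,0.7],[0.005,0,0.735,0,0,0,0.7],[0.005,0,0.735,0,0,0,0.7]]' && python3 st.py "[.5314,-.1004,.048]" && python3 -m crank '[[0,0,0,0,0,0,0.6],[0,0,0,0,0,0,0.5],[0,0,0,0,0,0,0.4],[0,0,0,0,0,0,0.3],[0,0,0,0,0,0,0.2],[0,0,0,0,0,0,0.2],[0,0,0,0,0,0,0.2]]' 50; python3 st.py
```

```text
time: 11.0
eef_pos: [0.5297, -0.0984, 0.0479]
tcp_rot: [1.0, 0.0, -0.002, -0.001]
contact_force: [0.2, -0.1, -0.7]
opening: 0.698
11.0 [ 0.5297 -0.0984  0.0479] 0.698 rotvec err(tool) [-0.00127324  0.00299211  0.00057296] F [ 0.2 -0.1 -0.7] q [-0.37  0.18  2.02  0.    0.94  1.2 ]
[.5314,-.1004,.048] [ 0.011  0.013 -0.001]
time: 11.7
eef_pos: [0.538, -0.1029, 0.0579]
tcp_rot: [1.0, -0.0, 0.007, 0.003]
contact_force: [0.6, 0.1, 19.9]
opening: 0.198
11.7 [ 0.538  -0.1029  0.0579] 0.198 rotvec err(tool) [ 0.00381972 -0.00910366 -0.00025465] F [ 0.6  0.1 19.9] q [-0.37  0.18  2.01 -0.    0.94  1.2 ]
```

Something is off: the fingers shut to 0.2 with 20 N upward. I'll look before moving.

```bash
python3 - <<'E'
from h import *
p=imaging.read_camera("scene")
im=cv2.cvtColor(p["pixels"],cv2.COLOR_RGB2BGR)
cv2.imwrite("pics/s5c.png",cv2.resize(im[90:260,120:290],None,fx=3.5,fy=3.5,interpolation=cv2.INTER_CUBIC))
p=imaging.read_camera("top");save(p,"top5.png")
E
```

```text
(no output)
```

View pics/s5c.png

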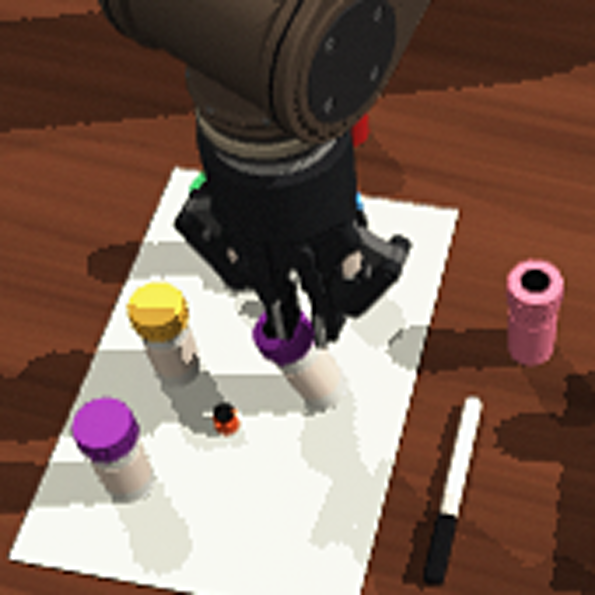

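View pics/top5.png

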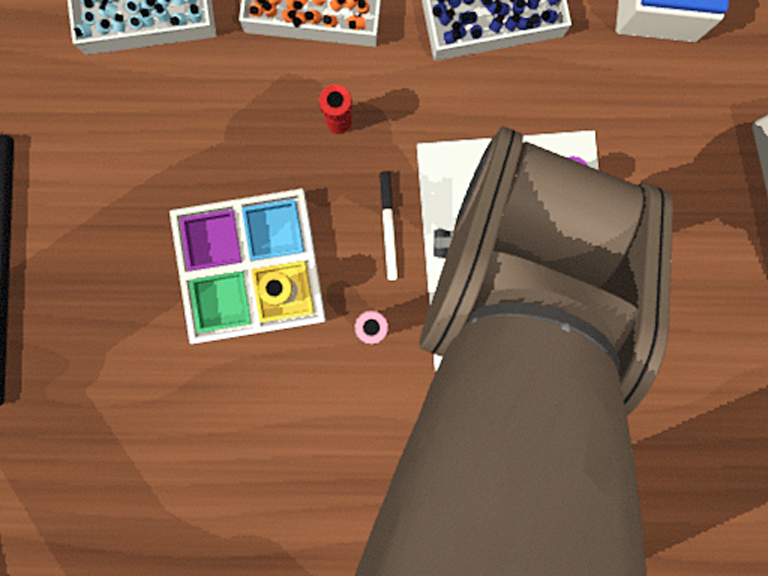

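The scene crop shows the purple pot tilted toward −y, with the left finger at (283,320) on or in front of its cap. Letting go without knowing the tilt is risky, so I'll measure it first.

```bash
cat > ov.py <<'E'
from loc import *
from scipy.spatial.transform import Rotation as R
def model(base,tx,ty):
    # tilt vector: top leans toward (tx,ty) rad
    a=np.array([-ty,tx,0.]); Rm=R.from_rotvec(a).as_matrix()
    out=[]
    th=np.linspace(0,2*np.pi,40)
    for r,z in((.0155,0),(.0155,.056),(.0175,.056),(.0175,.074),(.0095,.074)):
        out.append(np.c_[r*np.cos(th),r*np.sin(th),0*th+z]@Rm.T+base)
    return out
def draw(p,mods,box,fx,name):
    x0,y0,x1,y1=box
    im=cv2.cvtColor(p["pixels"],cv2.COLOR_RGB2BGR)[y0:y1,x0:x1]
    im=cv2.resize(im,None,fx=fx,fy=fx,interpolation=cv2.INTER_CUBIC); raw=im.copy()
    M=P(p)
    for m,col in mods:
        for ring in m:
            q=np.c_[ring,np.ones(len(ring))]@M.T; q=q[:,:2]/q[:,2:]
            q=((q+.5-[x0,y0])*fx).astype(np.int32)
            cv2.polylines(im,[q],True,col,1)
    cv2.imwrite("pics/"+name,np.hstack([raw,im]))
E
python3 - <<'E'
from ov import *
p=imaging.read_camera("scene")
np.save("p5.npy",p["pixels"])
b=np.array([.5314,-.1004,.003])
draw(p,[(model(b,0,0),(255,255,255)),(model(b+[0,-.005,.004],0,-.3),(0,255,0))],(180,150,245,220),6,"ov5.png")
E
```

```text
(no output)
```

View pics/ov5.png

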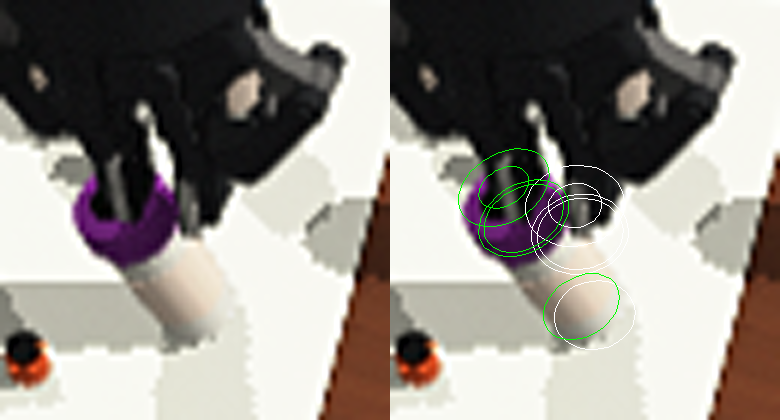

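```bash
python3 - <<'E'
from ov import *
from scipy.optimize import least_squares
p=imaging.read_camera("scene"); M=P(p)
cap=np.array([(75,215),(80,190),(85,240),(100,258),(125,266),(150,260),(170,235),(179,210)],float)/6+[180,150]-.5
body=np.array([(130,280),(145,308),(165,338),(185,345),(205,338),(222,320),(230,300),(215,265)],float)/6+[180,150]-.5
def pj(x): q=np.c_[x,np.ones(len(x))]@M.T; return (q[:,:2]/q[:,2:]).astype(np.float32)
def rings(v):
    m=model(np.zeros(3),v[2],v[3]); z=.003-min(r[:,2].min() for r in m)
    return [r+[v[0],v[1],z] for r in m]
def f(v):
    m=rings(v); hc=cv2.convexHull(pj(np.vstack(m[2:4]))); hb=cv2.convexHull(pj(np.vstack(m[0:2])))
    return [cv2.pointPolygonTest(hc,tuple(map(float,q)),True) for q in cap]+[cv2.pointPolygonTest(hb,tuple(map(float,q)),True) for q in body]
for s in [(.53,-.1,0,-.3),(.53,-.1,.3,-.3),(.53,-.1,-.2,-.3)]:
    r=least_squares(f,s,diff_step=1e-3,x_scale=[.01,.01,.1,.1]); print(r.x.round(4),np.hypot(*r.x[2:]),r.cost, np.round(r.fun,1))
draw(p,[(rings(r.x),(0,255,0))],(180,150,245,220),6,"ov6.png")
E
```

```text
[ 0.532  -0.1042  0.0432 -0.2777] 0.2810507510138094 1.4856770275298556 [ 0.5  0.6 -0.3 -0.2 -0.1 -0.2  0.8  0.4  0.9  0.2 -0.2 -0.4 -0.1  0.4
  0.3 -0.1]
[ 0.5321 -0.1042  0.043  -0.2778] 0.2811241588680936 1.4858177055112363 [ 0.5  0.6 -0.3 -0.2 -0.1 -0.2  0.8  0.4  0.9  0.2 -0.2 -0.4 -0.1  0.4
  0.3 -0.1]
[ 0.5321 -0.1042  0.0431 -0.2777] 0.2810148197042695 1.485716135433928 [ 0.5  0.6 -0.3 -0.2 -0.1 -0.2  0.8  0.4  0.9  0.2 -0.2 -0.4 -0.1  0.4
  0.3 -0.1]
```

View pics/ov6.png

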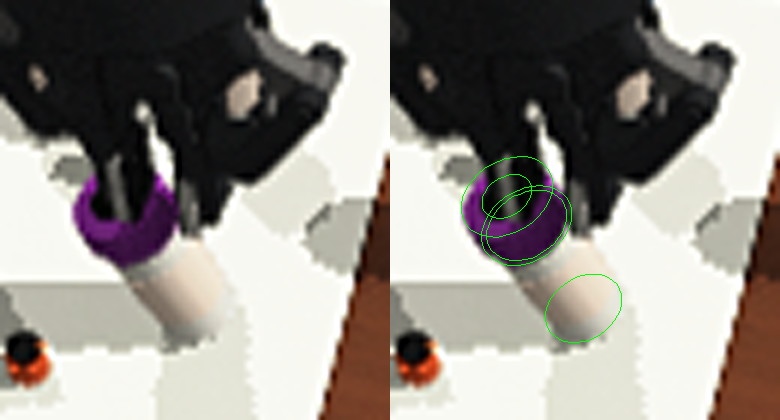

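The fit is tight: tilt 0.28 rad toward −y, base still on the mat, short of the roughly 0.38 rad topple angle. Before backing out I'll check where the fingertips are against the reported TCP.

```bash
python3 st.py; python3 - <<'E'
from ov import *
p=imaging.read_camera("scene"); M=P(p)
s=telemetry.get_state(); e=s["eef_pos"]; o=.085*s["opening"]/2
Rm=R.from_quat(s["tcp_rot"]).as_matrix()
x0,y0,f=175,130,9
im=cv2.cvtColor(p["pixels"],cv2.COLOR_RGB2BGR)[y0:y0+65,x0:x0+85]
im=cv2.resize(im,None,fx=f,fy=f,interpolation=cv2.INTER_CUBIC)
for sg,col in((1,(0,255,0)),(-1,(0,0,255))):
  for dz in(0,-.0187):
    q=np.array([e+Rm@np.array([dx,sg*o,dz]) for dx in(-.011,.011)]+[e+Rm@np.array([dx,sg*(o+.012),dz]) for dx in(.011,-.011)])
    q=np.c_[q,np.ones(4)]@M.T;q=q[:,:2]/q[:,2:]
    cv2.polylines(im,[((q+.5-[x0,y0])*f).astype(np.int32)],True,col,1)
cv2.imwrite("pics/tip5.png",im)
E
```

```text
11.9 [ 0.538  -0.1029  0.0579] 0.201 rotvec err(tool) [ 0.00375606 -0.00910366 -0.00025465] F [-0.9  0.9 18.9] q [-0.37  0.18  2.01 -0.    0.94  1.2 ]
```

View pics/tip5.png

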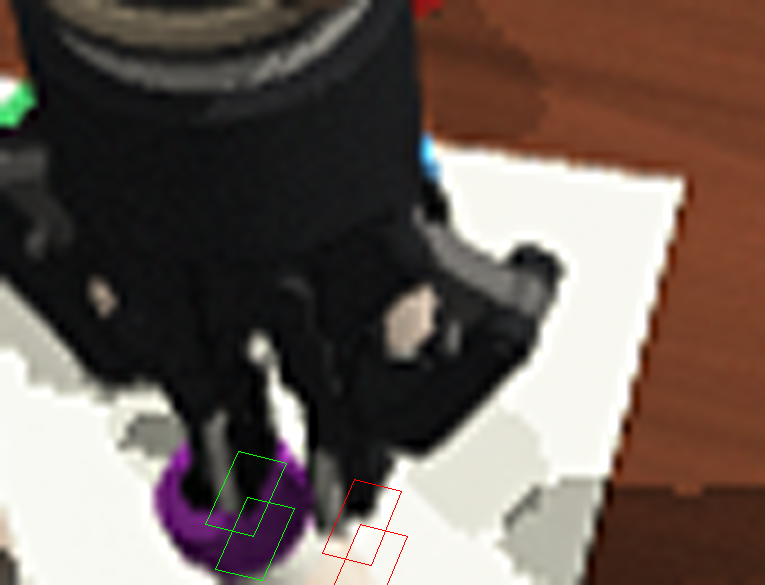

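The tips really sit about 15–18 mm above the reported TCP at this opening, so I gripped the cap too high and it slipped out. To recover, I'll unload the finger off the cap slowly, straight up, and hold x steady.

```bash
python3 -m crank '[[0.008,0,-0.01,0,0,0,0.2],[0.017,0,-0.02,0,0,0,0.2],[0.026,0,-0.03,0,0,0,0.2],[0.035,0,-0.04,0,0,0,0.2],[0.044,0,-0.05,0,0,0,0.2]]'; python3 st.py
```

```text
time: 12.45
eef_pos: [0.539, -0.1006, 0.059]
tcp_rot: [1.0, -0.0, 0.001, 0.0]
contact_force: [0.1, -0.4, 1.3]
opening: 0.198
12.45 [ 0.539  -0.1006  0.059 ] 0.198 rotvec err(tool) [ 0.0005093  -0.00127324 -0.00038197] F [ 0.1 -0.4  1.3] q [-0.37  0.18  2.   -0.    0.96  1.2 ]
```

```bash
python3 - <<'E'
from ov import *
p=imaging.read_camera("scene")
draw(p,[],(180,140,245,210),6,"ov7.png")
E
```

```text
(no output)
```

View pics/ov7.png

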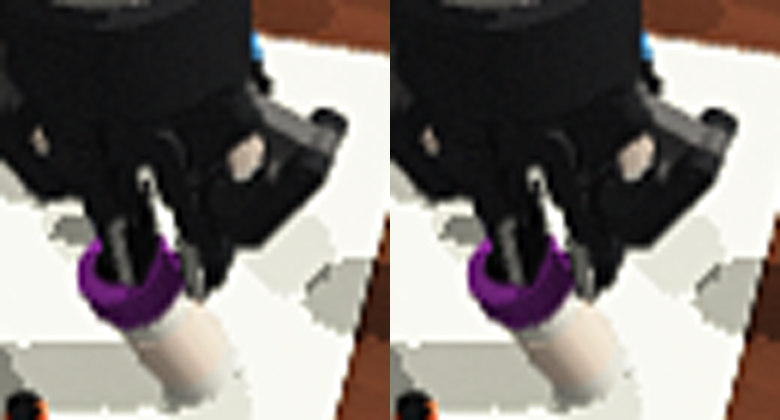

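Unloaded (1.3 N), same posture. Now slowly up.

```bash
python3 -m crank '[[0,0,-0.01,0,0,0,0.2],[0,0,-0.02,0,0,0,0.2],[0,0,-0.03,0,0,0,0.2],[0,0,-0.03,0,0,0,0.2]]'; python3 st.py;python3 - <<'E'
from ov import *
p=imaging.read_camera("scene")
draw(p,[],(180,140,245,210),6,"ov8.png")
E
```

```text
time: 12.9
eef_pos: [0.5378, -0.1001, 0.0619]
tcp_rot: [1.0, -0.0, -0.0, -0.0]
contact_force: [0.4, -0.1, -0.4]
opening: 0.198
12.9 [ 0.5378 -0.1001  0.0619] 0.198 rotvec err(tool) [-0.00012732  0.00044563 -0.00031831] F [ 0.4 -0.1 -0.4] q [-0.37  0.18  2.   -0.    0.97  1.2 ]
```

View pics/ov8.png

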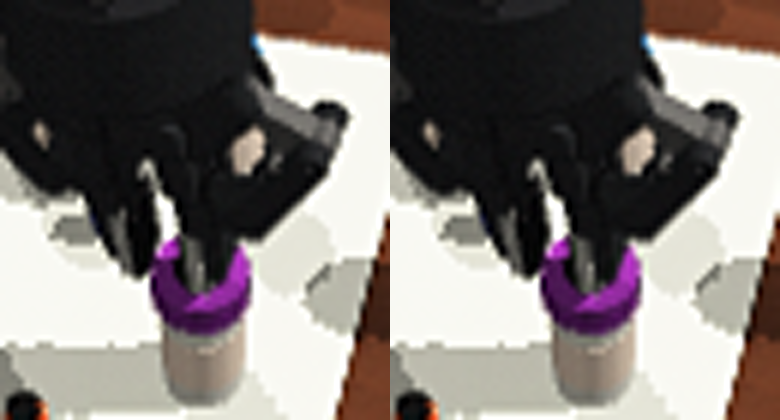

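The pot has swung back to near upright. Continuing up, clear of the cap.

```bash
python3 -m crank '[[0,0,-0.02,0,0,0,0.2],[0,0,-0.04,0,0,0,0.2],[0,0,-0.08,0,0,0,0.2],[0,0,-0.2,0,0,0,0.2],[0,0,-0.4,0,0,0,0.2],[0,0,-0.65,0,0,0,0.2],[0,0,-0.65,0,0,0,0.2]]'; python3 st.py;python3 - <<'E'
from ov import *
p=imaging.read_camera("scene")
b=np.array([.5314,-.1004,.003])
draw(p,[(model(b,0,0),(0,255,0))],(180,140,245,210),6,"ov9.png")
E
```

```text
time: 13.65
eef_pos: [0.542, -0.1016, 0.1669]
tcp_rot: [1.0, -0.0, 0.006, 0.002]
contact_force: [0.2, -0.5, 0.9]
opening: 0.2
13.65 [ 0.542  -0.1016  0.1669] 0.2 rotvec err(tool) [ 0.00286479 -0.00744845 -0.00025465] F [ 0.2 -0.5  0.9] q [-0.37  0.05  1.93  0.    1.16  1.2 ]
```

View pics/ov9.png

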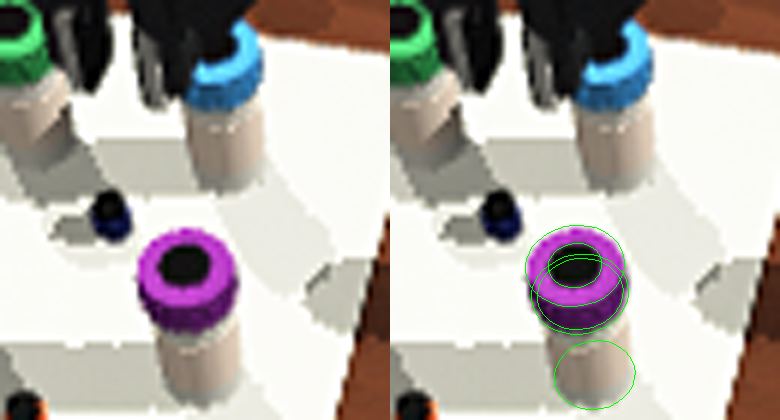

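Upright again at its old position (dot at 575,265 matches the model). I'll re-measure it and regrip lower.

```bash
python3 - <<'E'
from loc import *
ps=imaging.read_camera("scene")
ss=dict(purple=(180+184/6,140+265/6))
cs=caps(ps,ss); print(cs, ray(ps,*cs["purple"][:2],.077))
E
python3 st.py "[.531,-.1004,.16]"
```

```text
{'purple': (np.float64(210.0), np.float64(183.5), np.int32(42))} [ 0.53098911 -0.1013025   0.077     ]
13.75 [ 0.539  -0.1005  0.1615] 0.196 rotvec err(tool) [ 0.00076394 -0.00190986 -0.00025465] F [-0.2  0.2  0.3] q [-0.37  0.05  1.93 -0.    1.15  1.2 ]
[.531,-.1004,.16] [-0.053 -0.001  0.01 ]
```

```bash
python3 -m crank '[[-0.045,0,0,0,0,0,0.7],[-0.045,0,0,0,0,0,0.7],[-0.045,0,0,0,0,0,0.7],[-0.045,0,0,0,0,0,0.7],[-0.045,0,0.15,0,0,0,0.7],[-0.045,0,0.35,0,0,0,0.7],[-0.045,0,0.55,0,0,0,0.7],[-0.045,0,0.7,0,0,0,0.7],[-0.045,0,0.83,0,0,0,0.7],[-0.045,0,0.83,0,0,0,0.7],[-0.045,0,0.83,0,0,0,0.7]]' ; python3 st.py "[.531,-.1004,.036]"
python3 - <<'E'
from ov import *
p=imaging.read_camera("scene")
draw(p,[],(170,130,250,210),5,"ov10.png")
E
```

```text
time: 14.85
eef_pos: [0.5314, -0.1002, 0.0352]
tcp_rot: [1.0, -0.0, -0.0, -0.0]
contact_force: [0.5, -0.8, 0.0]
opening: 0.705
14.85 [ 0.5314 -0.1002  0.0352] 0.705 rotvec err(tool) [-0.00019099  0.00044563 -0.00031831] F [ 0.5 -0.8  0. ] q [-0.37  0.21  2.02 -0.    0.91  1.2 ]
[.531,-.1004,.036] [-0.002  0.001 -0.005]
```

View pics/ov10.png

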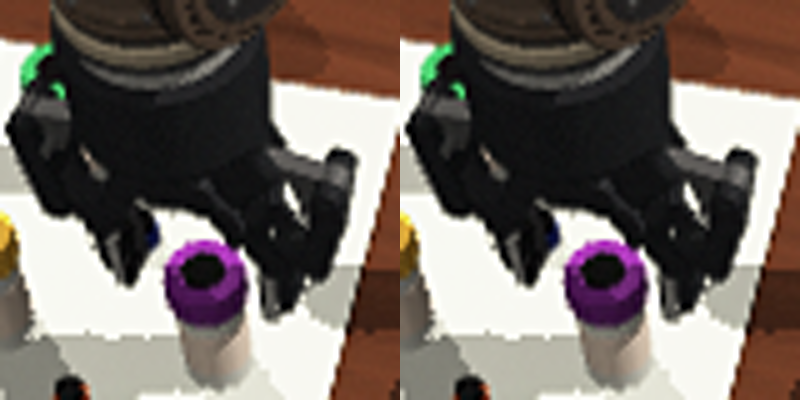

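The jaws are centred on the pot, but the tips are only at about cap mid-height (midpoint 203,298). I'll go 8 mm lower, then close.

```bash
python3 -m crank '[[0,0,0.03,0,0,0,0.7],[0,0,0.053,0,0,0,0.7],[0,0,0.053,0,0,0,0.6],[0,0,0.053,0,0,0,0.5],[0,0,0.053,0,0,0,0.45],[0,0,0.053,0,0,0,0.4],[0,0,0.053,0,0,0,0.36],[0,0,0.053,0,0,0,0.3],[0,0,0.053,0,0,0,0.3],[0,0,0.053,0,0,0,0.3]]' ; python3 st.py 
python3 - <<'E'
from ov import *
p=imaging.read_camera("scene")
draw(p,[],(170,130,250,210),5,"ov11.png")
E
```

```text
time: 15.9
eef_pos: [0.5318, -0.1003, 0.0278]
tcp_rot: [1.0, -0.0, 0.0, 0.0]
contact_force: [-0.6, -0.2, 3.4]
opening: 0.393
15.9 [ 0.5318 -0.1003  0.0278] 0.393 rotvec err(tool) [ 0.00012732 -0.0005093  -0.00031831] F [-0.6 -0.2  3.4] q [-0.37  0.22  2.02  0.    0.9   1.2 ]
```

View pics/ov11.png

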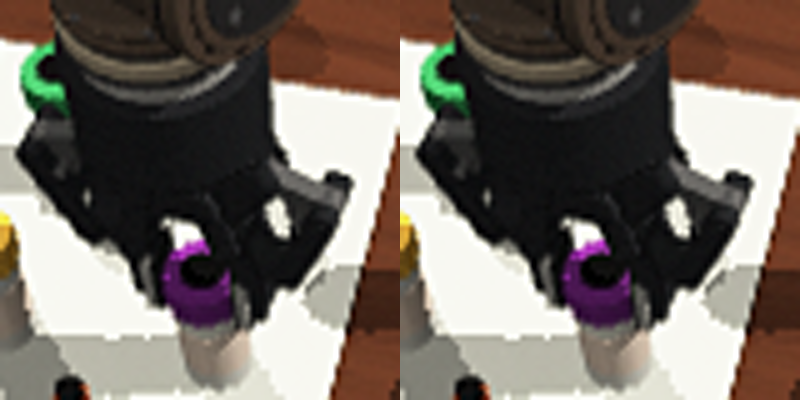

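Firm grip on the full cap height (opening 0.393). Lift and carry to the purple well.

```bash
python3 -m crank '[[0,0,-0.04,0,0,0,0.3],[0,0,-0.12,0,0,0,0.3],[0,0,-0.25,0,0,0,0.3],[0,0,-0.4,0,0,0,0.3],[0,0,-0.53,0,0,0,0.3],[0,0,-0.6,0,0,0,0.3],[0,0,-0.6,0,0,0,0.3]]'; python3 st.py "[.5556,.2047,.118]"; python3 - <<'E'
from ov import *
p=imaging.read_camera("scene")
draw(p,[],(170,110,250,190),5,"ov12.png")
E
```

```text
time: 16.65
eef_pos: [0.5326, -0.1007, 0.1195]
tcp_rot: [1.0, -0.0, 0.002, 0.001]
contact_force: [-0.1, -0.0, -1.2]
opening: 0.396
16.65 [ 0.5326 -0.1007  0.1195] 0.396 rotvec err(tool) [ 0.00095493 -0.00235549 -0.00031831] F [-0.1 -0.  -1.2] q [-0.37  0.08  1.98 -0.    1.07  1.2 ]
[.5556,.2047,.118] [ 0.153 -2.036  0.007]
```

View pics/ov12.png

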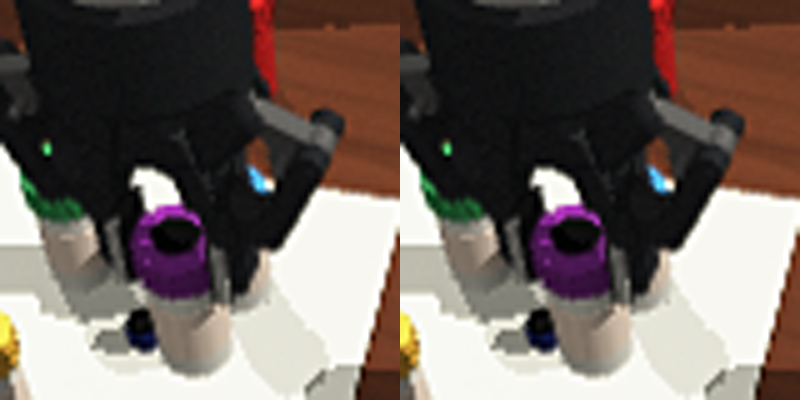

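```bash
python3 -m crank '[[0.01,-0.08,0,0,0,0,0.3],[0.02,-0.25,0,0,0,0,0.3],[0.04,-0.47,0,0,0,0,0.3],[0.06,-0.7,0,0,0,0,0.3],[0.08,-0.93,0,0,0,0,0.3],[0.08,-1,0,0,0,0,0.3]]' && python3 -m crank '[[0.01,-0.12,0,0,0,0,0.3],[0.02,-0.32,0,0,0,0,0.3],[0.04,-0.54,0,0,0,0,0.3],[0.06,-0.76,0,0,0,0,0.3],[0.07,-0.92,0,0,0,0,0.3],[0.07,-1,0,0,0,0,0.3],[0.07,-1,0,0,0,0,0.3]]'; python3 st.py "[.5556,.2047,.035]"
```

```text
time: 17.3
eef_pos: [0.5422, 0.0532, 0.1157]
tcp_rot: [1.0, 0.001, -0.002, -0.001]
contact_force: [0.4, -0.0, -1.4]
opening: 0.392
time: 18.0
eef_pos: [0.5533, 0.2006, 0.1163]
tcp_rot: [1.0, 0.001, -0.001, 0.0]
contact_force: [0.2, 0.1, -1.2]
opening: 0.392
18.0 [0.5533 0.2006 0.1163] 0.392 rotvec err(tool) [0.00031831 0.00114592 0.00095493] F [ 0.2  0.1 -1.2] q [ 0.18  0.19  1.87 -0.    1.08  1.75]
[.5556,.2047,.035] [ 0.017 -0.027  0.542]
```

```bash
python3 -m crank '[[0.01,-0.025,0.08,0,0,0,0.3],[0.01,-0.025,0.2,0,0,0,0.3],[0.01,-0.025,0.33,0,0,0,0.3],[0.01,-0.025,0.43,0,0,0,0.3],[0.01,-0.025,0.49,0,0,0,0.3],[0.01,-0.025,0.52,0,0,0,0.3],[0.01,-0.025,0.535,0,0,0,0.3],[0.01,-0.025,0.543,0,0,0,0.3],[0.01,-0.025,0.55,0,0,0,0.3],[0.01,-0.025,0.55,0,0,0,0.3]]'; python3 st.py "[.5556,.2047,.035]"; python3 - <<'E'
from ov import *
p=imaging.read_camera("scene")
draw(p,[],(290,120,370,200),5,"ov13.png")
E
```

```text
time: 19.0
eef_pos: [0.5559, 0.2036, 0.0354]
tcp_rot: [1.0, -0.0, 0.001, -0.0]
contact_force: [0.2, 0.2, -1.4]
opening: 0.397
19.0 [0.5559 0.2036 0.0354] 0.397 rotvec err(tool) [-0.00012732 -0.00063662 -0.00025465] F [ 0.2  0.2 -1.4] q [ 0.18  0.31  1.9  -0.    0.94  1.75]
[.5556,.2047,.035] [-0.002 -0.007  0.003]
```

View pics/ov13.png

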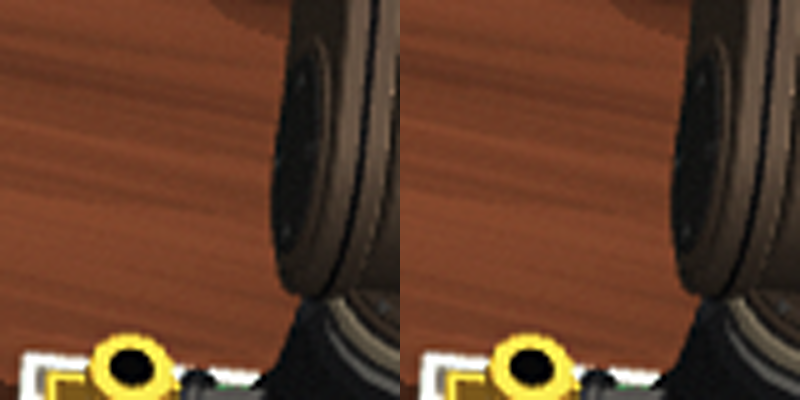

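Yellow is undisturbed, though the crop missed the purple pot. Still hanging (−1.4 N), so a bit lower.

```bash
python3 -m crank '[[0,0,0.007,0,0,0,0.3],[0,0,0.013,0,0,0,0.3],[0,0,0.013,0,0,0,0.3]]'; python3 st.py; python3 - <<'E'
from ov import *
p=imaging.read_camera("scene")
draw(p,[],(290,170,370,265),5,"ov14.png")
E
```

```text
time: 19.35
eef_pos: [0.5565, 0.2037, 0.0348]
tcp_rot: [1.0, -0.0, 0.001, -0.0]
contact_force: [-1.5, -0.7, 5.6]
opening: 0.389
19.35 [0.5565 0.2037 0.0348] 0.389 rotvec err(tool) [-6.36619772e-05 -1.08225361e-03 -1.90985932e-04] F [-1.5 -0.7  5.6] q [ 0.18  0.31  1.9  -0.    0.94  1.75]
```

View pics/ov14.png

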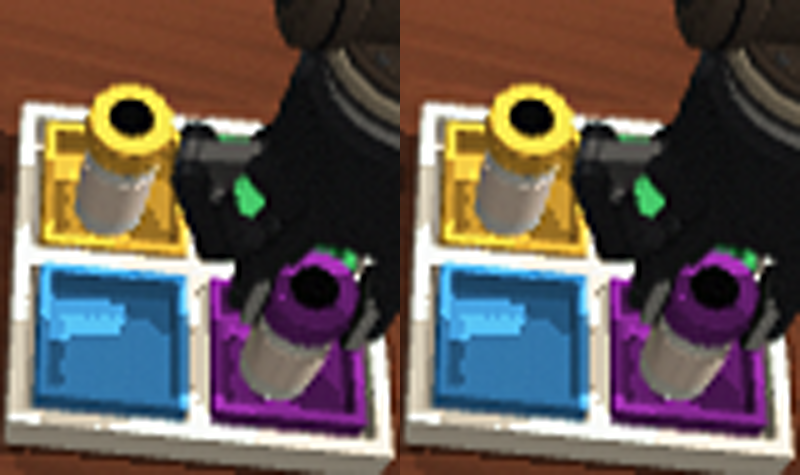

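Purple is down inside its well (body at 285,370). A small opening will do, then straight up.

```bash
python3 -m crank '[[0,0,0,0,0,0,0.41],[0,0,0,0,0,0,0.44],[0,0,0,0,0,0,0.5],[0,0,0,0,0,0,0.54],[0,0,0,0,0,0,0.54],[0,0,-0.05,0,0,0,0.54],[0,0,-0.2,0,0,0,0.54],[0,0,-0.45,0,0,0,0.54],[0,0,-0.7,0,0,0,0.54],[0,0,-0.85,0,0,0,0.54],[0,0,-0.85,0,0,0,0.54]]'; python3 st.py "[.4332,-.1239,.16]"; python3 - <<'E'
from ov import *
p=imaging.read_camera("scene")
draw(p,[],(290,170,370,265),5,"ov15.png")
p=imaging.read_camera("scene")
draw(p,[],(130,110,250,235),3,"ov15b.png")
E
```

```text
time: 20.5
eef_pos: [0.5586, 0.2041, 0.1661]
tcp_rot: [1.0, -0.0, 0.005, -0.001]
contact_force: [0.4, 0.3, 0.3]
opening: 0.541
20.5 [0.5586 0.2041 0.1661] 0.541 rotvec err(tool) [-0.00114592 -0.00623887 -0.00025465] F [0.4 0.3 0.3] q [0.18 0.14 1.82 0.   1.16 1.75]
[.4332,-.1239,.16] [-0.835  2.187  0.028]
```

View pics/ov15.png

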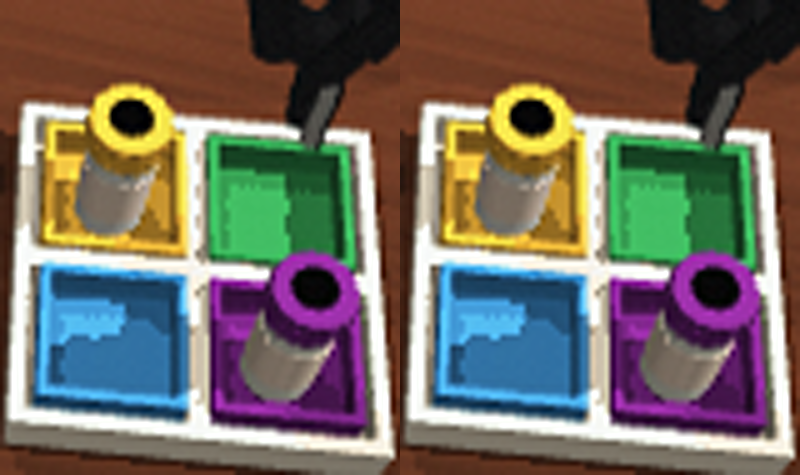

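View pics/ov15b.png

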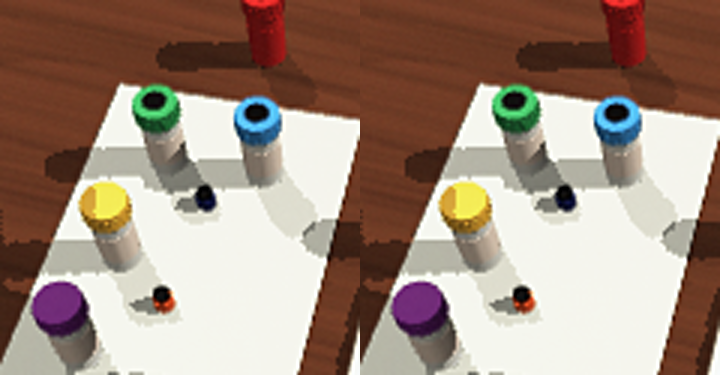

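Both placed pots stand well. Now to blue.

```bash
python3 -m crank '[[-0.07,0.2,0,0,0,0,0.7],[-0.17,0.45,0,0,0,0,0.7],[-0.28,0.75,0,0,0,0,0.7],[-0.37,1,0,0,0,0,0.7]]' && python3 -m crank '[[-0.09,0.25,0,0,0,0,0.7],[-0.19,0.5,0,0,0,0,0.7],[-0.28,0.75,0,0,0,0,0.7],[-0.37,1,0,0,0,0,0.7]]' && python3 -m crank '[[-0.08,0.187,0,0,0,0,0.7],[-0.08,0.187,0,0,0,0,0.7],[-0.08,0.187,0,0,0,0,0.7]]'; python3 st.py "[.4332,-.1239,.028]"
```

```text
time: 21.0
eef_pos: [0.4975, 0.0522, 0.1577]
tcp_rot: [1.0, -0.0, -0.002, -0.0]
contact_force: [0.1, 0.4, -0.1]
opening: 0.699
time: 21.4
eef_pos: [0.4422, -0.0971, 0.1581]
tcp_rot: [1.0, -0.0, -0.002, -0.001]
contact_force: [0.0, -0.0, -0.5]
opening: 0.699
time: 21.7
eef_pos: [0.4313, -0.1243, 0.1586]
tcp_rot: [1.0, -0.001, -0.001, -0.001]
contact_force: [-0.0, 0.3, -1.1]
opening: 0.702
21.7 [ 0.4313 -0.1243  0.1586] 0.702 rotvec err(tool) [-0.0013369   0.00178254 -0.00159155] F [-0.   0.3 -1.1] q [-0.51 -0.18  2.16  0.    1.17  1.07]
[.4332,-.1239,.028] [ 0.015 -0.001  0.871]
```

```bash
python3 -m crank '[[0.005,0,0.15,0,0,0,0.7],[0.005,0,0.37,0,0,0,0.7],[0.005,0,0.57,0,0,0,0.7],[0.005,0,0.73,0,0,0,0.7],[0.005,0,0.83,0,0,0,0.7],[0.005,0,0.875,0,0,0,0.7],[0.005,0,0.875,0,0,0,0.7],[0.005,0,0.875,0,0,0,0.7]]'; python3 st.py "[.4332,-.1239,.028]"; python3 - <<'E'
from ov import *
p=imaging.read_camera("scene")
draw(p,[],(160,90,250,190),4,"ov16.png")
E
```

```text
time: 22.5
eef_pos: [0.4337, -0.1242, 0.0296]
tcp_rot: [1.0, 0.0, 0.0, 0.0]
contact_force: [-0.3, 0.2, 0.7]
opening: 0.7
22.5 [ 0.4337 -0.1242  0.0296] 0.7 rotvec err(tool) [ 0.00012732 -0.00038197  0.00031831] F [-0.3  0.2  0.7] q [-0.5   0.03  2.24  0.    0.88  1.07]
[.4332,-.1239,.028] [-0.003 -0.002  0.01 ]
```

View pics/ov16.png

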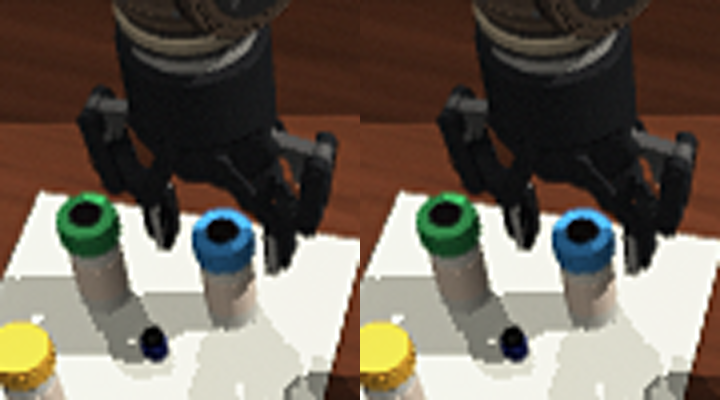

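Jaws straddle the blue cap (tips at 165,245 and 275,268), clear of green. Close and lift.

```bash
python3 -m crank '[[0,0,0.006,0,0,0,0.6],[0,0,0.006,0,0,0,0.5],[0,0,0.006,0,0,0,0.45],[0,0,0.006,0,0,0,0.4],[0,0,0.006,0,0,0,0.36],[0,0,0.006,0,0,0,0.3],[0,0,0.006,0,0,0,0.3],[0,0,0.006,0,0,0,0.3]]'; python3 st.py; python3 -m crank '[[0,0,-0.04,0,0,0,0.3],[0,0,-0.12,0,0,0,0.3],[0,0,-0.25,0,0,0,0.3],[0,0,-0.4,0,0,0,0.3],[0,0,-0.53,0,0,0,0.3],[0,0,-0.6,0,0,0,0.3],[0,0,-0.6,0,0,0,0.3]]'; python3 st.py "[.568,.1343,.118]"; python3 - <<'E'
from ov import *
p=imaging.read_camera("scene")
draw(p,[],(160,80,250,180),4,"ov17.png")
E
```

```text
time: 23.35
eef_pos: [0.4336, -0.1246, 0.0289]
tcp_rot: [1.0, -0.0, 0.0, 0.0]
contact_force: [-0.7, 1.1, 5.6]
opening: 0.392
23.35 [ 0.4336 -0.1246  0.0289] 0.392 rotvec err(tool) [ 6.36619772e-05 -5.72957795e-04 -4.45633841e-04] F [-0.7  1.1  5.6] q [-0.51  0.03  2.24  0.    0.88  1.07]
time: 24.05
eef_pos: [0.4342, -0.1251, 0.1202]
tcp_rot: [1.0, -0.0, 0.002, 0.001]
contact_force: [0.3, 0.1, -0.5]
opening: 0.393
24.05 [ 0.4342 -0.1251  0.1202] 0.393 rotvec err(tool) [ 0.0013369  -0.00229183 -0.00031831] F [ 0.3  0.1 -0.5] q [-0.51 -0.13  2.19 -0.    1.08  1.07]
[.568,.1343,.118] [ 0.891 -1.73   0.014]
```

View pics/ov17.png

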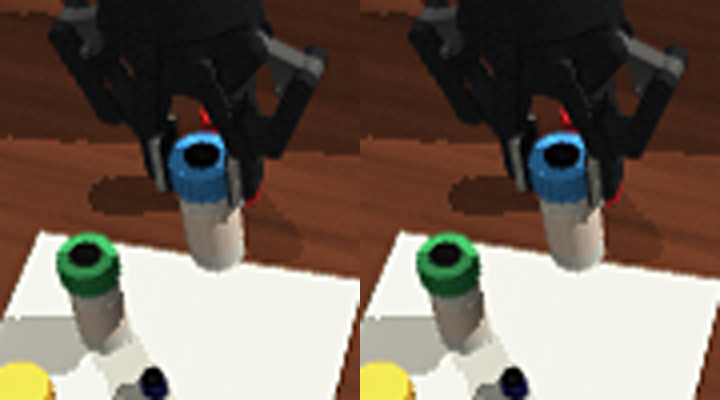

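```bash
python3 -m crank '[[0.06,-0.08,0,0,0,0,0.3],[0.18,-0.22,0,0,0,0,0.3],[0.33,-0.4,0,0,0,0,0.3],[0.5,-0.58,0,0,0,0,0.3],[0.65,-0.75,0,0,0,0,0.3],[0.75,-0.85,0,0,0,0,0.3]]' && python3 -m crank '[[0.02,-0.15,0,0,0,0,0.3],[0.05,-0.35,0,0,0,0,0.3],[0.08,-0.56,0,0,0,0,0.3],[0.12,-0.75,0,0,0,0,0.3],[0.145,-0.85,0,0,0,0,0.3],[0.145,-0.88,0,0,0,0,0.3],[0.145,-0.88,0,0,0,0,0.3]]'; python3 st.py "[.568,.1343,.035]"
```

```text
time: 24.7
eef_pos: [0.5457, 0.0049, 0.1163]
tcp_rot: [1.0, 0.0, -0.001, -0.0]
contact_force: [0.1, -0.8, -0.1]
opening: 0.39
time: 25.4
eef_pos: [0.567, 0.1348, 0.1173]
tcp_rot: [1.0, 0.0, -0.001, 0.0]
contact_force: [0.3, 0.4, -0.9]
opening: 0.391
25.4 [0.567  0.1348 0.1173] 0.391 rotvec err(tool) [0.00038197 0.00108225 0.00012732] F [ 0.3  0.4 -0.9] q [ 0.06  0.18  1.88 -0.    1.08  1.63]
[.568,.1343,.035] [0.008 0.003 0.549]
```

```bash
python3 -m crank '[[0.003,0.002,0.08,0,0,0,0.3],[0.003,0.002,0.2,0,0,0,0.3],[0.003,0.002,0.33,0,0,0,0.3],[0.003,0.002,0.43,0,0,0,0.3],[0.003,0.002,0.49,0,0,0,0.3],[0.003,0.002,0.52,0,0,0,0.3],[0.003,0.002,0.535,0,0,0,0.3],[0.003,0.002,0.545,0,0,0,0.3],[0.003,0.002,0.552,0,0,0,0.3],[0.003,0.002,0.552,0,0,0,0.3]]'; python3 st.py; python3 - <<'E'
from ov import *
p=imaging.read_camera("scene")
draw(p,[],(280,170,370,265),4,"ov18.png")
E
```

```text
time: 26.4
eef_pos: [0.5684, 0.1347, 0.036]
tcp_rot: [1.0, -0.0, 0.001, -0.0]
contact_force: [-0.4, -0.0, -0.9]
opening: 0.392
26.4 [0.5684 0.1347 0.036 ] 0.392 rotvec err(tool) [-0.         -0.00076394 -0.00019099] F [-0.4 -0.  -0.9] q [ 0.06  0.29  1.92 -0.    0.93  1.63]
```

View pics/ov18.png

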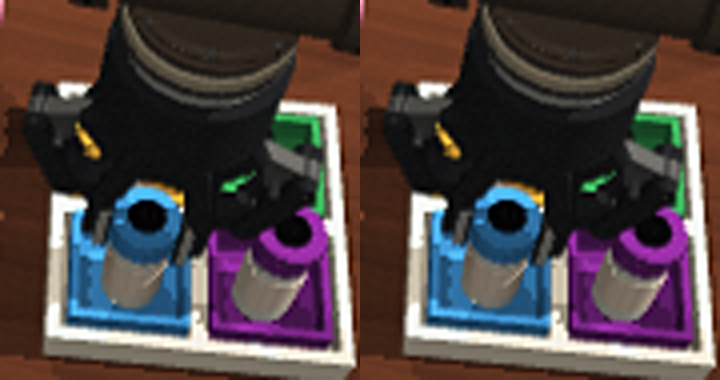

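Blue is over the middle of its well. The knuckle passes behind purple's cap, so I'll touch down and open only slightly.

```bash
python3 -m crank '[[0,0,0.007,0,0,0,0.3],[0,0,0.014,0,0,0,0.3],[0,0,0.014,0,0,0,0.3]]'; python3 st.py
```

```text
time: 26.75
eef_pos: [0.5693, 0.1348, 0.0359]
tcp_rot: [1.0, -0.0, 0.001, 0.0]
contact_force: [-2.5, 0.1, 9.2]
opening: 0.391
26.75 [0.5693 0.1348 0.0359] 0.391 rotvec err(tool) [ 0.         -0.00140056 -0.00012732] F [-2.5  0.1  9.2] q [ 0.06  0.29  1.92 -0.    0.93  1.63]
```

```bash
python3 -m crank '[[0,0,-0.005,0,0,0,0.3],[0,0,-0.005,0,0,0,0.41],[0,0,-0.005,0,0,0,0.44],[0,0,-0.005,0,0,0,0.48],[0,0,-0.005,0,0,0,0.5],[0,0,-0.05,0,0,0,0.5],[0,0,-0.2,0,0,0,0.5],[0,0,-0.45,0,0,0,0.5],[0,0,-0.7,0,0,0,0.5],[0,0,-0.85,0,0,0,0.5],[0,0,-0.85,0,0,0,0.5]]'; python3 st.py "[.4434,-.2033,.16]"; python3 - <<'E'
from ov import *
p=imaging.read_camera("scene")
draw(p,[],(280,170,370,265),4,"ov19.png")
E
```

```text
time: 27.85
eef_pos: [0.571, 0.1349, 0.1662]
tcp_rot: [1.0, -0.0, 0.005, -0.0]
contact_force: [0.1, -0.4, 0.7]
opening: 0.5
27.85 [0.571  0.1349 0.1662] 0.5 rotvec err(tool) [-0.00038197 -0.00611155 -0.00031831] F [ 0.1 -0.4  0.7] q [ 0.06  0.13  1.84 -0.    1.16  1.63]
[.4434,-.2033,.16] [-0.85   2.255  0.032]
```

View pics/ov19.png

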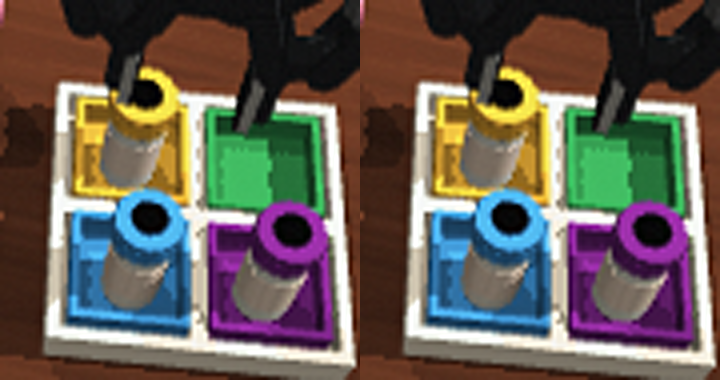

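Three stand in place. Now green.

```bash
python3 -m crank '[[-0.07,0.2,0,0,0,0,0.6],[-0.17,0.45,0,0,0,0,0.7],[-0.28,0.75,0,0,0,0,0.7],[-0.37,1,0,0,0,0,0.7]]' && python3 -m crank '[[-0.09,0.25,0,0,0,0,0.7],[-0.19,0.5,0,0,0,0,0.7],[-0.28,0.75,0,0,0,0,0.7],[-0.37,1,0,0,0,0,0.7]]' && python3 -m crank '[[-0.09,0.255,0,0,0,0,0.7],[-0.09,0.255,0,0,0,0,0.7],[-0.09,0.255,0,0,0,0,0.7],[-0.09,0.255,0,0,0,0,0.7]]'; python3 st.py "[.4434,-.2033,.028]"
```

```text
time: 28.3
eef_pos: [0.5101, -0.0165, 0.1584]
tcp_rot: [1.0, -0.0, -0.002, -0.0]
contact_force: [0.2, -0.4, 0.6]
opening: 0.696
time: 28.7
eef_pos: [0.4548, -0.166, 0.1587]
tcp_rot: [1.0, -0.0, -0.002, -0.001]
contact_force: [0.1, 0.4, 0.1]
opening: 0.701
time: 29.1
eef_pos: [0.4429, -0.2024, 0.1596]
tcp_rot: [1.0, 0.0, -0.001, -0.001]
contact_force: [-0.3, 0.6, 0.1]
opening: 0.701
29.1 [ 0.4429 -0.2024  0.1596] 0.701 rotvec err(tool) [-0.00114592  0.00114592  0.        ] F [-0.3  0.6  0.1] q [-0.64 -0.09  2.07  0.    1.16  0.93]
[.4434,-.2033,.028] [0.005 0.008 0.877]
```

```bash
python3 -m crank '[[0,0.004,0.15,0,0,0,0.7],[0,0.004,0.37,0,0,0,0.7],[0,0.004,0.57,0,0,0,0.7],[0,0.004,0.73,0,0,0,0.7],[0,0.004,0.83,0,0,0,0.7],[0,0.004,0.88,0,0,0,0.7],[0,0.004,0.88,0,0,0,0.7],[0,0.004,0.88,0,0,0,0.7]]'; python3 st.py "[.4434,-.2033,.028]"; python3 - <<'E'
from ov import *
p=imaging.read_camera("scene")
draw(p,[],(130,90,220,190),4,"ov20.png")
E
```

```text
time: 29.9
eef_pos: [0.444, -0.2039, 0.0295]
tcp_rot: [1.0, 0.0, 0.0, 0.0]
contact_force: [-0.8, 0.1, -0.5]
opening: 0.701
29.9 [ 0.444  -0.2039  0.0295] 0.701 rotvec err(tool) [ 0.00038197 -0.0005093   0.00038197] F [-0.8  0.1 -0.5] q [-0.64  0.11  2.15  0.    0.88  0.93]
[.4434,-.2033,.028] [-0.004 -0.004  0.01 ]
```

View pics/ov20.png

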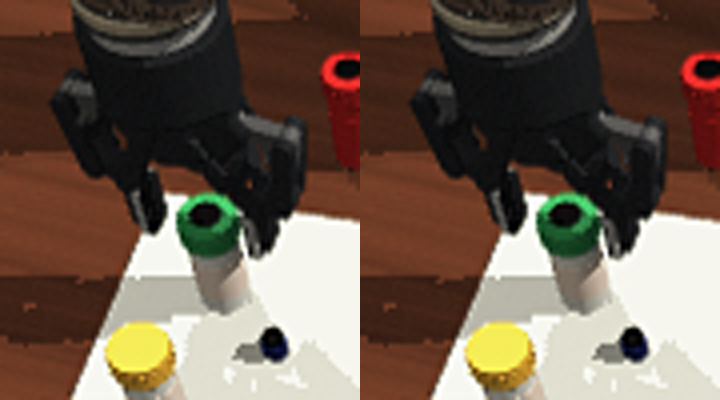

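Jaws centred on green (tips at 148,232 and 260,252). Close and lift.

```bash
python3 -m crank '[[0,0,0.005,0,0,0,0.6],[0,0,0.005,0,0,0,0.5],[0,0,0.005,0,0,0,0.45],[0,0,0.005,0,0,0,0.4],[0,0,0.005,0,0,0,0.36],[0,0,0.005,0,0,0,0.3],[0,0,0.005,0,0,0,0.3],[0,0,0.005,0,0,0,0.3]]'; python3 st.py; python3 -m crank '[[0,0,-0.04,0,0,0,0.3],[0,0,-0.12,0,0,0,0.3],[0,0,-0.25,0,0,0,0.3],[0,0,-0.4,0,0,0,0.3],[0,0,-0.53,0,0,0,0.3],[0,0,-0.66,0,0,0,0.3],[0,0,-0.7,0,0,0,0.3],[0,0,-0.7,0,0,0,0.3]]'; python3 st.py "[.4848,.192,.133]"; python3 - <<'E'
from ov import *
p=imaging.read_camera("scene")
draw(p,[],(130,80,220,180),4,"ov21.png")
E
```

```text
time: 30.75
eef_pos: [0.4437, -0.2042, 0.0287]
tcp_rot: [1.0, -0.0, 0.0, 0.0]
contact_force: [-0.5, 1.7, 5.5]
opening: 0.395
30.75 [ 0.4437 -0.2042  0.0287] 0.395 rotvec err(tool) [ 6.36619772e-05 -4.45633841e-04 -3.81971863e-04] F [-0.5  1.7  5.5] q [-0.64  0.11  2.15  0.    0.88  0.93]
time: 31.55
eef_pos: [0.4438, -0.2046, 0.1343]
tcp_rot: [1.0, -0.0, 0.001, 0.001]
contact_force: [0.0, 0.4, -1.9]
opening: 0.391
31.55 [ 0.4438 -0.2046  0.1343] 0.391 rotvec err(tool) [ 0.00114592 -0.0013369  -0.00031831] F [ 0.   0.4 -1.9] q [-0.64 -0.06  2.09 -0.    1.1   0.93]
[.4848,.192,.133] [ 0.272 -2.644  0.005]
```

View pics/ov21.png

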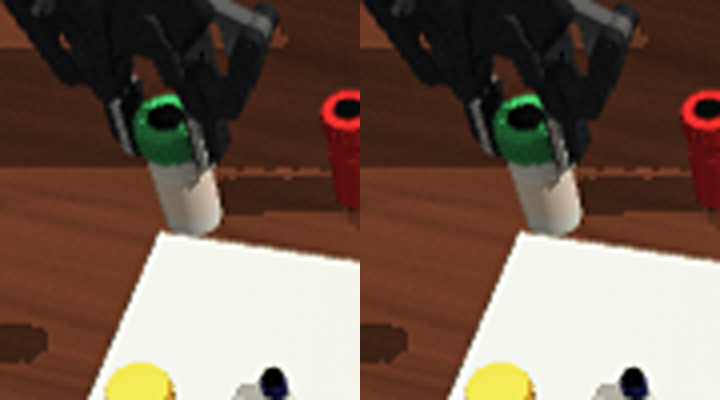

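```bash
python3 -m crank '[[0.03,-0.08,0,0,0,0,0.3],[0.07,-0.22,0,0,0,0,0.3],[0.1,-0.42,0,0,0,0,0.3],[0.13,-0.65,0,0,0,0,0.3],[0.15,-0.87,0,0,0,0,0.3],[0.15,-1,0,0,0,0,0.3]]' && python3 -m crank '[[0.02,-0.2,0,0,0,0,0.3],[0.04,-0.42,0,0,0,0,0.3],[0.06,-0.65,0,0,0,0,0.3],[0.08,-0.87,0,0,0,0,0.3],[0.08,-1,0,0,0,0,0.3]]' && python3 -m crank '[[0.02,-0.2,0,0,0,0,0.3],[0.035,-0.4,0,0,0,0,0.3],[0.035,-0.55,0,0,0,0,0.3],[0.035,-0.63,0,0,0,0,0.3],[0.035,-0.63,0,0,0,0,0.3],[0.035,-0.63,0,0,0,0,0.3]]'; python3 st.py "[.4848,.192,.035]"
```

```text
time: 32.2
eef_pos: [0.4649, -0.051, 0.1315]
tcp_rot: [1.0, 0.001, -0.001, -0.001]
contact_force: [-1.0, -0.9, -1.1]
opening: 0.394
time: 32.7
eef_pos: [0.4768, 0.0987, 0.1316]
tcp_rot: [1.0, 0.001, -0.001, -0.0]
contact_force: [0.3, 0.6, -2.3]
opening: 0.396
time: 33.3
eef_pos: [0.4827, 0.1901, 0.1323]
tcp_rot: [1.0, 0.0, -0.001, 0.0]
contact_force: [0.7, 0.3, -1.3]
opening: 0.391
33.3 [0.4827 0.1901 0.1323] 0.391 rotvec err(tool) [0.00044563 0.00089127 0.        ] F [ 0.7  0.3 -1.3] q [ 0.18  0.02  2.02 -0.    1.1   1.75]
[.4848,.192,.035] [ 0.015 -0.013  0.649]
```

```bash
python3 -m crank '[[0.01,-0.012,0.1,0,0,0,0.3],[0.01,-0.012,0.25,0,0,0,0.3],[0.01,-0.012,0.4,0,0,0,0.3],[0.01,-0.012,0.51,0,0,0,0.3],[0.01,-0.012,0.58,0,0,0,0.3],[0.01,-0.012,0.615,0,0,0,0.3],[0.01,-0.012,0.63,0,0,0,0.3],[0.01,-0.012,0.64,0,0,0,0.3],[0.01,-0.012,0.648,0,0,0,0.3],[0.01,-0.012,0.648,0,0,0,0.3]]'; python3 st.py; python3 - <<'E'
from ov import *
p=imaging.read_camera("scene")
draw(p,[],(280,140,380,265),4,"ov22.png")
E
```

```text
time: 34.3
eef_pos: [0.4852, 0.1923, 0.0364]
tcp_rot: [1.0, -0.0, 0.001, -0.0]
contact_force: [0.1, 0.3, -1.2]
opening: 0.389
34.3 [0.4852 0.1923 0.0364] 0.389 rotvec err(tool) [-0.00012732 -0.00070028 -0.00025465] F [ 0.1  0.3 -1.2] q [ 0.18  0.17  2.07 -0.    0.91  1.75]
```

View pics/ov22.png

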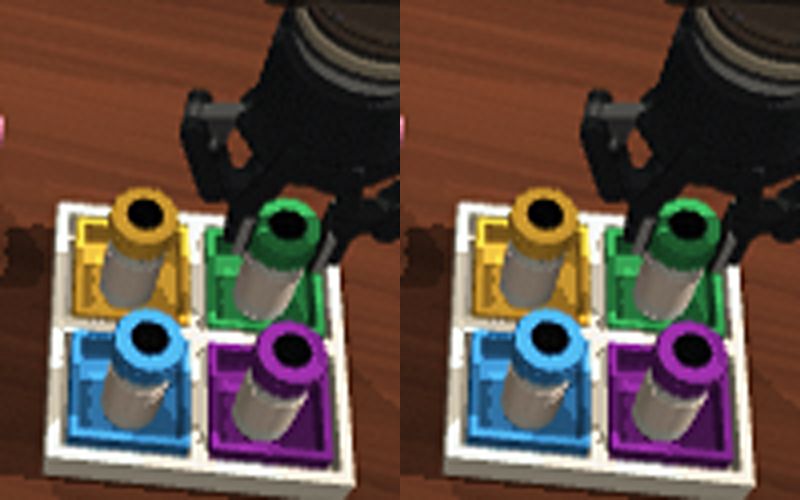

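Green hangs centred in its well. Touch down, release, retreat.

```bash
python3 -m crank '[[0,0,0.007,0,0,0,0.3],[0,0,0.013,0,0,0,0.3],[0,0,0.013,0,0,0,0.3]]'; python3 st.py
```

```text
time: 34.65
eef_pos: [0.4859, 0.1924, 0.0357]
tcp_rot: [1.0, -0.0, 0.001, -0.0]
contact_force: [-1.1, -0.7, 6.9]
opening: 0.39
34.65 [0.4859 0.1924 0.0357] 0.39 rotvec err(tool) [-0.00012732 -0.00127324 -0.00019099] F [-1.1 -0.7  6.9] q [ 0.18  0.17  2.07 -0.    0.9   1.75]
```

```bash
python3 -m crank '[[0,0,-0.003,0,0,0,0.3],[0,0,-0.003,0,0,0,0.41],[0,0,-0.003,0,0,0,0.44],[0,0,-0.003,0,0,0,0.48],[0,0,-0.003,0,0,0,0.5],[0,0,-0.05,0,0,0,0.5],[0,0,-0.2,0,0,0,0.5],[0,0,-0.45,0,0,0,0.5],[0,0,-0.75,0,0,0,0.5],[0,0,-1,0,0,0,0.5],[0,0,-1,0,0,0,0.5]]'; python3 -m crank '[[0,-0.2,-0.2,0,0,0,0.5],[0,-0.5,-0.4,0,0,0,0.5],[0,-0.8,-0.4,0,0,0,0.5],[0,-1,-0.4,0,0,0,0.5],[0,-1,-0.4,0,0,0,0.5],[0,-1,-0.4,0,0,0,0.5]]'; python3 st.py; python3 - <<'E'
from ov import *
W=dict(purple=(.5556,.2047),blue=(.5682,.1338),green=(.4848,.1919),yellow=(.4974,.1210))
for n in("top","scene"):
    p=imaging.read_camera(n);save(p,n+"_end.png"); M=P(p)
    g=p["pixels"].astype(int).max(2)
    for c,w in W.items():
        q=M@np.array([*w,.084,1]);q=q[:2]/q[2]
        r=caps(p,{c:q},r=16)
        print(n,c,(ray(p,*r[c][:2],.084)[:2]-w).round(4) if c in r else None)
    for c,w in dict(pp=(.6237,-.1953),py=(.5395,-.2002)).items():
        q=M@np.array([*w,.077,1]);print(c,q[:2]/q[2]*1.5)
E
```

```text
time: 35.75
eef_pos: [0.4888, 0.193, 0.1916]
tcp_rot: [1.0, -0.0, 0.007, -0.001]
contact_force: [0.4, 0.4, 0.1]
opening: 0.499
time: 36.35
eef_pos: [0.4842, 0.3421, 0.2428]
tcp_rot: [1.0, 0.0, -0.001, 0.001]
contact_force: [0.8, -0.2, -0.3]
opening: 0.501
36.35 [0.4842 0.3421 0.2428] 0.501 rotvec err(tool) [0.00095493 0.00114592 0.0005093 ] F [ 0.8 -0.2 -0.3] q [ 0.44  0.08  1.75 -0.    1.31  2.01]
top purple [0.0013 0.0003]
top blue [0.0011 0.0025]
top green [0.0008 0.0024]
top yellow [0.0008 0.0001]
pp [570.98042896 174.00795692]
py [575.97453639 252.0444213 ]
scene purple [ 0.0007 -0.001 ]
scene blue [0.0004 0.0014]
scene green [-0.0002  0.0013]
scene yellow [ 0.0001 -0.0013]
pp [226.37384023 313.6899674 ]
py [248.13227433 264.33435254]
```

View pics/top_end.png

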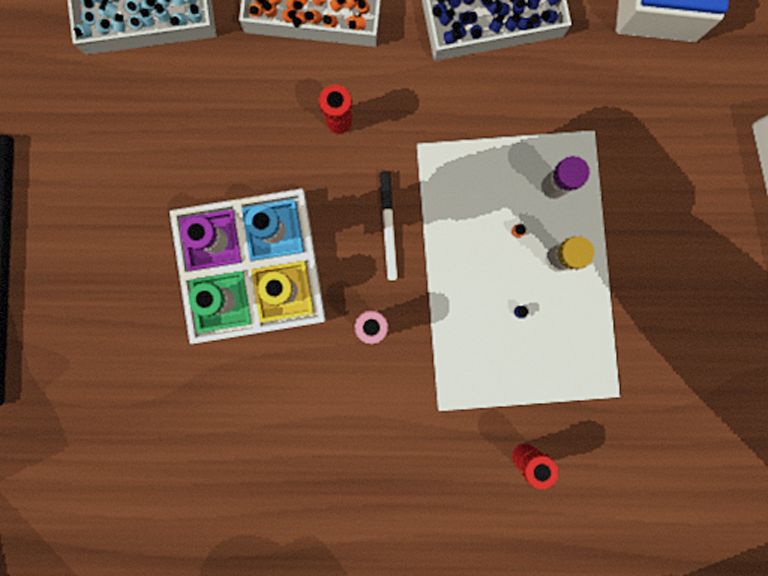

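View pics/scene_end.png

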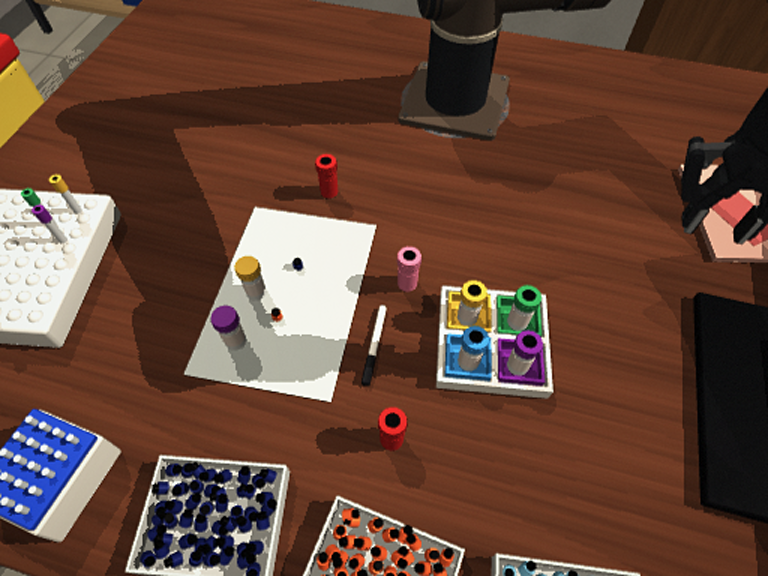

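All four dotted pots stand in their wells (top view 197,233; 262,221; 204,299; 275,289). The plain caps are still at (571,174) and (576,252), unchanged. The arm is clear, so I'm handing in.

```bash
python3 -c "
from plant import ticket
print(ticket.sign_off())"
```

```text
the job is handed in; nothing more can be done
None
```

The four black-dot pots are each standing in the well of their own colour, and I handed the job in with about 36 s on the clock. The sign-off reports no verdict.

- **Final checks:** In both cameras, each cap centre is within 3 mm of its well centre. The pots look upright and seated, the gripper is open and clear, and the contact force reads about zero. The two plain-capped pots are at the same pixels as at the start, so they did not move.
- **One thing went wrong:** My first grip on the purple pot was too high on its cap. The cap slipped out and the pot tilted about 0.28 rad, under the 0.6 rad limit, with roughly 20 N on the wrist. I eased the fingers off, it rocked back upright where it had stood, and I gripped it lower, as I then did for blue and green. So the purple pot was not upright all the way, although I saw nothing that should count as one of the instant failures.
- **Set-downs:** Each pot was lowered until it touched, at 6 to 9 N, and then released.

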